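Swap out the spent cup, load the keyed calibrator cups and latch the reader's tray

TASK

Press the reader's tray to unlatch it so that it springs fully out. Take out the grey spent cup and stand it upright in the blue return tray, then stand every white calibrator cup from the worktop upright in a well of its own, right down on the well's floor, with its black fin pointing over the white line at the robot's side of that well. Then press the tray all the way in, let go, and make sure that it stays latched home with the cups inside. Leave the petri dish and the eraser where they are.

Things in the scene. Friction and masses are not known exactly. Their poses are not given: they have to be found in the camera images.
- tray (a joint): sliding tray, m: 0 = latched home, 0.075 = sprung fully out towards the robot, -0.016 = against its inner end stop. Push-push latch: when home, pressing it to the stop (at least 15 mm past home) and letting go frees it and a spring drives it out in 0.5 s; when out, pressing it to the stop and letting go leaves it latched at 0. A shorter press changes nothing; it must come out over 60 mm before it can latch again
- reader: white benchtop reader, fixed, 160 deep x 262 wide x 66 mm high, blue top, low dark display on the rear of the roof (83 mm high). Origin under it, 64 mm behind the housing's front; x points straight into the reader (the way to press the tray), away from the robot, y to its left. Home, the tray's front face stands 29 mm before the housing
- push_pad (a point): centre of the round blue push pad (28 mm across, 3 mm proud) on the tray's white front panel (240 mm wide, 5 to 43 mm above the worktop); 24 mm above the worktop, moves with the tray, axes as the reader's. The spring pushes back with about 4 N at home and 3 N fully out; 8 to 15 N holds it at the stop; press slowly (1 cm/s) past home
- well_1 (a point): centre of the floor of round well 1 of 4 in the tray's grey deck (1 at the left, 4 at the right, 60 mm apart), 10 mm above the worktop; well 37.5 mm across and 10 mm deep, so the deck's top is 20 mm above the worktop. It lies 51 mm behind the push pad's face; with the tray out it stands 56 mm in front of the housing. Moves with the tray; axes as the reader's
- mark_1 (a point): point on the white index line on the deck at the robot's side of well 1, 24 mm from the well's axis: the tip of a properly turned fin stands exactly above it
- well_2 (a point): centre of the floor of round well 2 of 4 in the tray's grey deck (1 at the left, 4 at the right, 60 mm apart), 10 mm above the worktop; well 37.5 mm across and 10 mm deep, so the deck's top is 20 mm above the worktop. It lies 51 mm behind the push pad's face; with the tray out it stands 56 mm in front of the housing. Moves with the tray; axes as the reader's
- mark_2 (a point): point on the white index line on the deck at the robot's side of well 2, 24 mm from the well's axis: the tip of a properly turned fin stands exactly above it
- well_3 (a point): centre of the floor of round well 3 of 4 in the tray's grey deck (1 at the left, 4 at the right, 60 mm apart), 10 mm above the worktop; well 37.5 mm across and 10 mm deep, so the deck's top is 20 mm above the worktop. It lies 51 mm behind the push pad's face; with the tray out it stands 56 mm in front of the housing. Moves with the tray; axes as the reader's
- mark_3 (a point): point on the white index line on the deck at the robot's side of well 3, 24 mm from the well's axis: the tip of a properly turned fin stands exactly above it
- well_4 (a point): centre of the floor of round well 4 of 4 in the tray's grey deck (1 at the left, 4 at the right, 60 mm apart), 10 mm above the worktop; well 37.5 mm across and 10 mm deep, so the deck's top is 20 mm above the worktop. It lies 51 mm behind the push pad's face; with the tray out it stands 56 mm in front of the housing. Moves with the tray; axes as the reader's
- mark_4 (a point): point on the white index line on the deck at the robot's side of well 4, 24 mm from the well's axis: the tip of a properly turned fin stands exactly above it
- cup_a: calibrator cup with red band and lid spot: white cylinder 25 mm across on a weighted foot 34 mm across and 6 mm high, 42 mm high in all, 60 g, origin at the centre of its underside, z up its axis, x towards its fin. May be absent (None)
- fin_a (a point): tip of the black pointer fin of the red cup: fin 4 mm thick, from 18 to 26 mm above the underside, its tip 24 mm from the cup's axis
- cup_b: calibrator cup with green band and lid spot: white cylinder 25 mm across on a weighted foot 34 mm across and 6 mm high, 42 mm high in all, 60 g, origin at the centre of its underside, z up its axis, x towards its fin. May be absent (None)
- fin_b (a point): tip of the black pointer fin of the green cup: fin 4 mm thick, from 18 to 26 mm above the underside, its tip 24 mm from the cup's axis
- cup_c: calibrator cup with yellow band and lid spot: white cylinder 25 mm across on a weighted foot 34 mm across and 6 mm high, 42 mm high in all, 60 g, origin at the centre of its underside, z up its axis, x towards its fin. May be absent (None)
- fin_c (a point): tip of the black pointer fin of the yellow cup: fin 4 mm thick, from 18 to 26 mm above the underside, its tip 24 mm from the cup's axis
- cup_d: calibrator cup with blue band and lid spot: white cylinder 25 mm across on a weighted foot 34 mm across and 6 mm high, 42 mm high in all, 60 g, origin at the centre of its underside, z up its axis, x towards its fin. May be absent (None)
- fin_d (a point): tip of the black pointer fin of the blue cup: fin 4 mm thick, from 18 to 26 mm above the underside, its tip 24 mm from the cup's axis
- cup_x: spent cup: same shape as the calibrator cups but grey, with a black band and lid spot; starts in well 2, inside the reader. Of cup_x and cup_y exactly one is there, the other is absent (None). Origin at the centre of its underside, z up its axis, x towards its fin
- cup_y: spent cup: same shape as the calibrator cups but grey, with a black band and lid spot; starts in well 3, inside the reader. Of cup_x and cup_y exactly one is there, the other is absent (None). Origin at the centre of its underside, z up its axis, x towards its fin
- return_tray_in (a point): centre of the inner floor of the return tray: shallow blue open tray fixed on the worktop left of the reader, 120x120 mm outside, 112x112 mm inside, 14 mm high; this point 4 mm above the worktop
- petri_loose: bystander: clear petri dish with lid, 61 mm across, 14 mm high, loose beside the cups; origin at the centre of its underside
- eraser_loose: bystander: blue and white eraser, 21x42x12 mm, loose among the cups; origin at the centre of its underside
Things that resemble listed ones, but are neither listed nor needed, are in the scene too. Leave any orange or turquoise look-alike of the cup_a alone.

How it is judged:
By the outcome, as a careful person would: the job done as asked, in the order asked, and still so for the second after the job is handed in, with the robot touching nothing.
Of cup_x, cup_y only 1 to 1 are there at a start; the rules pass over those that are not, and their reading is None.
Of cup_a, cup_b, cup_c, cup_d only 2 to 4 are there at a start; the rules pass over those that are not, and their reading is None.
At some moment in a run one of cup_a, cup_b, cup_c, cup_d may be knocked a few centimetres aside while the robot is not near it.
It also fails if it takes over 210 s, if anything falls off the work surface, if the arm or the gripper's body presses on something with over 40 N, if the wrist force passes 120 N, or if a joint passes its speed limit or range.

ROBOT

A 6-joint arm with a two-finger parallel gripper is mounted at the origin on a cart in front of the work surface, level with it; the furniture and walls round the work are solid. World frame = base frame: x ahead of the robot, y to its left, z up, the work surface at z = 0. Lengths are in mm, angles in degrees, forces in N, time in s.
With the tool pointing down it reaches from about 300 to 850 mm from the base axis. Payload 4.2 kg.
Tool frame: the origin (TCP) lies midway between the tips of the shut fingers; the grasp point (between the pads) lies 19 mm behind it (env.grip_point_offset is the distance from the TCP to the grasp point, in mm); z points along the fingers, x is the direction in which the jaws open and shut, and the axes are right-handed (so a half turn about z gives the same grasp; the last joint's range is limited). The gripper opens to 91 mm and grips with 3 to 60 N. Pads are 32 mm wide; open, the fingers measure 118 mm over their backs; the gripper's body (76 mm by 178 mm) begins 60 mm behind the grasp point.
Start: joints at [-65.947, 18.312, 89.639, -0, 72.044, -1.146], TCP at [244.816, -520.296, 213.976] pointing down, gripper open.
Joint ranges: [-177.97, 177.97], [-48.28, 115.42], [12.27, 149.76], [-77.06, 257.06], [2.81, 150.46], [-146.56, 146.56]. Speed limits (degrees/s): [147.25, 147.25, 180, 180, 180, 180].

INTERFACE

Orientations are given as [roll, pitch, yaw] about the fixed x, y, z axes, in that order (R = Rz(yaw) Ry(pitch) Rx(roll)).
In Python, from workcell import env gives the robot as it stands.
- The arm moves only by the shell command python3 -m pendant 'ROWS' [FORCE]. ROWS is JSON, a list of rows, each an object with "xyz": the shift along the tool's x, y, z in m, a list of three; "roll": the turn about the tool's z in degrees; "jaw": the closure, from 0 (fully open) to 1 (shut). A call has exactly 8 rows; each row is the pose to reach, as a shift and turn from the pose commanded when the call began, along the tool's axes at that moment; what a row does not reach only later rows make up. A row lasts 1/8 s, in which the tool goes at most 62.5 mm and 10.7 degrees, less where a joint would pass 70% of its speed; a pose out of reach is approached as far as the arm can. A call with a gripper value outside its range is refused whole. The fingers move at their own pace and stop on an object; FORCE is the grip in N (left out, the last holds). Time passes only in rows, so rows that repeat a pose let the fingers close, or fill a call up. It gives the time, the measured TCP pose, the force and the opening at its end, in the units of the state.
- env.state(): the state, without advancing time (a new reading comes with each control period).
- env.grab_frame(name): name is "scene" or "top"; returns (picture, depth): 400x640x3 uint8, blue, green, red; 400x640 float32, mm along the optical axis (not along the pixel's ray), 0 where there is no reading.
- env.camera_params(name): a dict with "camera_matrix" (3x3 intrinsics, pixels), "cam_to_world" (4x4, takes a point from camera to world coordinates). Camera axes: x right, y up, looking along -z (the intrinsics and any distortion apply to the point x, -y, -z); pixel columns grow to the right and rows downward; lengths in mm; the calibration is good to about 2 mm. A picture is of the moment at which its call begins. camera_params takes no time and is no camera call.
- env.job_done(): hands the job in, once; it reports no verdict.
The state is a dict: "time_s": time; "qpos": joint angles; "qvel": joint speeds; "effort": joint torques, N m; "ee_pos": TCP position; "ee_rot": TCP orientation; "force": force on the tool from outside, world axes, zero at the start; "torque": the same for the moment, N m; "gripper_width": finger opening in mm.
Only numpy, scipy, OpenCV 4.12 (cv2) and the standard library are available. Lean on these libraries where they do the work, as an engineer would, in place of code of your own. Each camera call takes 0.05 s, during which the arm holds its last target. There are 200 camera calls.

## Working session

There is one attempt and no reset: what is moved stays moved. The work goes in short steps, Python scripts to look and compute and a shell command to move; the robot and the scene stay as the last step left them, time stands still between calls to the robot, and variables do not carry over. Pictures are saved under pics/ and viewed, about 12 in all and at most 16, crops included, and the job is handed in when it is done.

```bash
ls; mkdir -p pics; python3 - <<'E'
from workcell import env
import cv2
for n in("scene","top"):
    p,d=env.grab_frame(n); cv2.imwrite(f"pics/{n}0.png",p)
    c=env.camera_params(n); print(n,c["camera_matrix"],c["cam_to_world"],[k for k in c])
print(env.state(),env.grip_point_offset)
E
```

```text
pics
scene [[421.00169888   0.         320.21645205]
 [  0.         421.00169888 202.22471942]
 [  0.           0.           1.        ]] [[-5.98173230e-01  3.87128992e-01 -7.01655136e-01 -3.64533339e+02]
 [-8.01313233e-01 -2.99075495e-01  5.18122524e-01  6.26602438e+02]
 [-9.26760666e-03  8.72172570e-01  4.89110540e-01  6.64127058e+02]
 [ 0.00000000e+00  0.00000000e+00  0.00000000e+00  1.00000000e+00]] ['camera_matrix', 'cam_to_world']
top [[479.55776895   0.         314.81785141]
 [  0.         479.55776895 202.60596285]
 [  0.           0.           1.        ]] [[-4.33036459e-03  9.97759174e-01 -6.67673433e-02  4.40099278e+02]
 [-9.99990130e-01 -4.38705318e-03 -7.02449882e-04 -1.22530593e+00]
 [-9.93787700e-04  6.67636425e-02  9.97768324e-01  1.36007848e+03]
 [ 0.00000000e+00  0.00000000e+00  0.00000000e+00  1.00000000e+00]] ['camera_matrix', 'cam_to_world']
{'time_s': 0.1, 'qpos': array([-6.59474527e+01,  1.83466614e+01,  8.96977694e+01, -1.17423045e-03,
        7.20432578e+01, -1.14758737e+00]), 'qvel': array([-0.08237438, -0.02681436, -0.09835221, -0.01227012, -0.01060274,
        0.0964591 ]), 'effort': array([-4.24611881e-04, -4.13331020e+01, -2.32510221e+01,  7.27915415e-02,
        4.21492488e-02, -5.69170481e-05]), 'ee_pos': array([ 244.62625833, -519.88656262,  213.22870528]), 'ee_rot': array([-1.79999360e+02,  8.76933292e-02, -6.47995020e+01]), 'force': array([-1.04206653,  0.88186267, -0.42310301]), 'torque': array([-0.02920845,  0.03696731, -0.03950092]), 'gripper_width': 91.00506514569551} 18.8
```

View pics/top0.png

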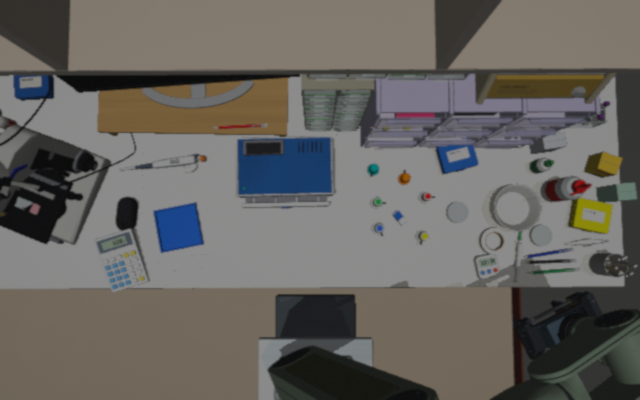

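View pics/scene0.png

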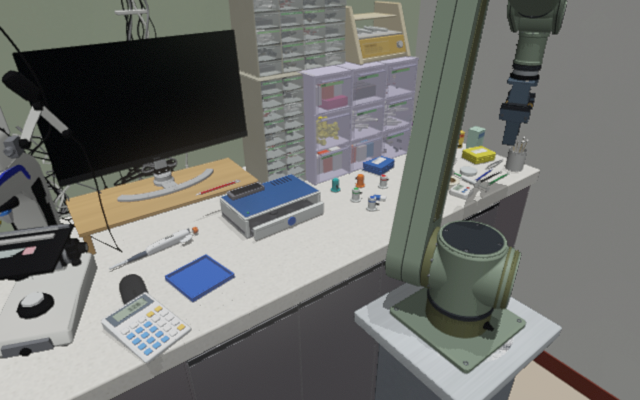

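The top picture shows the reader at about (286,170), the return tray at (179,228) and the eraser at (398,216). The cups are green (378,201), red (428,196), blue (379,228) and yellow (424,236), with the petri dish at (457,211). The orange and turquoise look-alikes are at (404,178) and (373,169). Next I'll write helpers and take close crops.

```bash
cat > h.py <<'E'
from workcell import env
import numpy as np, cv2
def ray(n,u,v,z):
    c=env.camera_params(n);K=c["camera_matrix"];T=c["cam_to_world"]
    d=T[:3,:3]@np.array([(u-K[0,2])/K[0,0],-(v-K[1,2])/K[1,1],-1.])
    return T[:3,3]+d*(z-T[2,3])/d[2]
def proj(n,p):
    c=env.camera_params(n);K=c["camera_matrix"];T=c["cam_to_world"]
    q=T[:3,:3].T@(np.asarray(p,float)-T[:3,3])
    return np.array([K[0,2]+K[0,0]*q[0]/-q[2],K[1,2]-K[1,1]*q[1]/-q[2]])
def rectify(im,n,x0,x1,y0,y1,z,s):
    """orthophoto of plane z: up=+x, left=+y, s px/mm"""
    W,H=int((y1-y0)*s),int((x1-x0)*s)
    cor=[(x1,y1),(x1,y0),(x0,y0),(x0,y1)]
    src=np.float32([proj(n,(x,y,z)) for x,y in cor]);dst=np.float32([(0,0),(W,0),(W,H),(0,H)])
    M=cv2.getPerspectiveTransform(src,dst)
    return cv2.warpPerspective(im,M,(W,H),flags=cv2.INTER_CUBIC)
E
python3 - <<'E'
from h import *
p,d=env.grab_frame("top")
a=cv2.resize(p[155:255,360:480],None,fx=5,fy=5,interpolation=cv2.INTER_CUBIC)
cv2.imwrite("pics/cups1.png",a)
b=cv2.resize(p[130:215,230:345],None,fx=6,fy=6,interpolation=cv2.INTER_CUBIC)
cv2.imwrite("pics/rd1.png",b)
for nm,(u,v) in dict(g=(378,201),r=(428,196),b=(379,228),y=(424,236),er=(398,216),reader=(286,175),table=(330,240)).items():
    dd=d[v,u]; c=env.camera_params("top");K=c["camera_matrix"];T=c["cam_to_world"]
    q=np.array([(u-K[0,2])/K[0,0]*dd,-(v-K[1,2])/K[1,1]*dd,-dd,1]); print(nm,(T@q)[:3].round(1))
E
```

```text
g [ 531.9 -174.2   43.1]
r [ 545.2 -312.4   42. ]
b [ 457.6 -175.7   45.5]
y [ 435.2 -299.3   41.5]
er [ 491.5 -233.6   14.1]
reader [602.1  77.6  66.3]
table [424.9 -42.8  -0.5]
```

View pics/cups1.png

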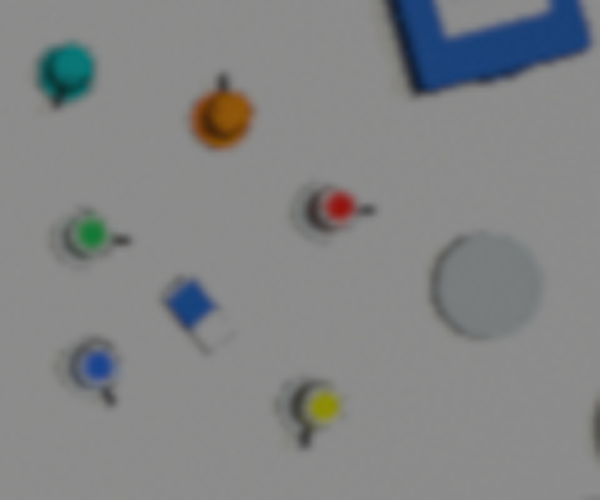

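View pics/rd1.png

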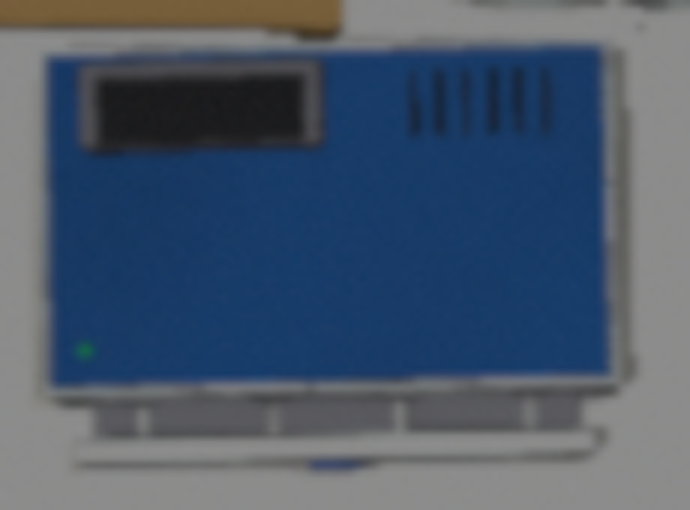

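```bash
python3 - <<'E'
from h import *
p,d=env.grab_frame("top")
hsv=cv2.cvtColor(p,cv2.COLOR_BGR2HSV)
def spot(u,v,r=6):
    s=hsv[v-r:v+r+1,u-r:u+r+1,1].astype(float)*hsv[v-r:v+r+1,u-r:u+r+1,2]; s=s-0.35*s.max(); s[s<0]=0
    yy,xx=np.mgrid[v-r:v+r+1,u-r:u+r+1]; return (xx*s).sum()/s.sum(),(yy*s).sum()/s.sum()
tips=dict(g=(130,240),r=(375,210),b=(112,402),y=(304,445))
for k,uv in dict(g=(378,201),r=(428,196),b=(379,228),y=(424,236)).items():
    c=ray("top",*spot(*uv),42); t=ray("top",360+tips[k][0]/5-.4,155+tips[k][1]/5-.4,24)
    print(k,c.round(1),t.round(1),"len",np.linalg.norm((t-c)[:2]).round(1),"yaw",np.degrees(np.arctan2(*(t-c)[1::-1])).round(1))
f=lambda x,y,z:ray("top",230+x/6-.4,130+y/6-.4,z)
L,R=f(50,385,66),f(610,376,66);TL,TR=f(47,58,66),f(605,46,66)
for q in(L,R,TL,TR):print(q.round(1))
pad=f(336,468,30);print("pad",pad.round(1)); a=f(75,468,43);b=f(600,457,43);print("panel",a.round(1),b.round(1),np.linalg.norm(a-b))
m=((hsv[...,0]>100)&(hsv[...,0]<125)&(hsv[...,1]>120)).astype(np.uint8)
n,l,s,ce=cv2.connectedComponentsWithStats(m)
for i in range(1,n):
    if s[i,4]>800:
        bx=cv2.boxPoints(cv2.minAreaRect(np.argwhere(l==i)[:,::-1].astype(np.float32)))
        z=14 if ce[i][0]<220 else 66
        w=np.array([ray("top",*q,z) for q in bx]);print(ce[i].round(1),w.round(1).tolist(),w.mean(0).round(1),[np.linalg.norm(w[j]-w[j-1]).round(1) for j in range(2)])
E
```

```text
g [ 531.2 -174.2   42. ] [ 528.7 -197.9   24. ] len 23.8 yaw -96.1
r [ 545.6 -311.1   42. ] [ 544.9 -335.    24. ] len 23.9 yaw -91.7
b [ 458.3 -176.9   42. ] [ 438.4 -186.6   24. ] len 22.1 yaw -153.9
y [ 435.6 -300.4   42. ] [ 414.2 -292.9   24. ] len 22.7 yaw 160.6
[551.6 207.8  66. ]
[554.6 -45.   66. ]
[700.9 210.1  66. ]
[705.2 -43.7  66. ]
pad [515.6  80.9  30. ]
panel [515.3 199.8  43. ] [519.3 -40.9  43. ] 240.7758037793278
[287.2 168.2] [[699.2, 209.7, 66.0], [704.8, -40.2, 66.0], [556.9, -43.1, 66.0], [551.5, 204.9, 66.0]] [628.1  82.8  66. ] [np.float64(147.9), np.float64(249.9)]
[178.  227.2] [[508.4, 455.2, 14.0], [531.5, 337.6, 14.0], [417.6, 313.5, 14.0], [394.8, 430.4, 14.0]] [463.1 384.2  14. ] [np.float64(116.3), np.float64(119.8)]
```

Lid spots and fin lengths check out (22–24 mm against 24, panel 240.8 mm against 240). The reader's yaw is about 1° and the pad is at about (514.5, 80).

```bash
cat > to.py <<'E'
# usage: to.py x y z yaw [x y z yaw ...] : shift (m, tool axes now) and roll (deg) from present pose to each target
import sys
from h import *
s=env.state(); p=s["ee_pos"]; y0=s["ee_rot"][2]; a=np.radians(y0)
X=np.array([np.cos(a),np.sin(a),0]);Y=np.array([np.sin(a),-np.cos(a),0])
print("now",p.round(1),s["ee_rot"].round(2),"F",s["force"].round(1),"w",round(s["gripper_width"],1),"t",round(s["time_s"],1))
v=list(map(float,sys.argv[1:]))
for i in range(0,len(v),4):
    d=np.array(v[i:i+3])-p; print([round(float(q)/1000,4) for q in(d@X,d@Y,-d[2])],"roll",round((y0-v[i+3]+180)%360-180,1))
E
python3 to.py 460 80 140 -89 460 80 13 -89
```

```text
now [ 244.7 -520.   213.5] [-1.80e+02  6.00e-02 -6.48e+01] F [-0.9 -0.4 -0.3] w 91.4 t 0.2
[-0.4513, -0.4503, 0.0735] roll 24.2
[-0.4513, -0.4503, 0.2005] roll 24.2
```

```bash
python3 -m pendant '[{"xyz":[-0.03,-0.03,0.005],"roll":3,"jaw":1},{"xyz":[-0.07,-0.07,0.01],"roll":6,"jaw":1},{"xyz":[-0.11,-0.11,0.02],"roll":9,"jaw":1},{"xyz":[-0.15,-0.15,0.03],"roll":12,"jaw":1},{"xyz":[-0.19,-0.19,0.04],"roll":15,"jaw":1},{"xyz":[-0.23,-0.23,0.05],"roll":18,"jaw":1},{"xyz":[-0.27,-0.27,0.06],"roll":21,"jaw":1},{"xyz":[-0.31,-0.31,0.07],"roll":24.2,"jaw":1}]' 20; python3 to.py 460 80 140 -89 460 80 13 -89
```

```text
time_s: 1.2
ee_pos: [393.8, -106.1, 143.8]
ee_rot: [-179.9, -0.0, -89.1]
force: [1.0, -0.3, 0.4]
gripper_width: 14.0
now [ 393.8 -106.1  143.8] [-1.7995e+02 -2.0000e-02 -8.9120e+01] F [ 1.  -0.3  0.4] w 14.0 t 1.2
[-0.1851, -0.0691, 0.0038] roll -0.1
[-0.1851, -0.0691, 0.1308] roll -0.1
```

```bash
python3 -m pendant '[{"xyz":[-0.04,-0.015,0],"roll":0,"jaw":1},{"xyz":[-0.09,-0.035,0],"roll":0,"jaw":1},{"xyz":[-0.14,-0.055,0],"roll":0,"jaw":1},{"xyz":[-0.177,-0.069,0.01],"roll":0,"jaw":1},{"xyz":[-0.187,-0.069,0.05],"roll":0,"jaw":1},{"xyz":[-0.187,-0.069,0.09],"roll":0,"jaw":1},{"xyz":[-0.187,-0.069,0.12],"roll":0,"jaw":1},{"xyz":[-0.187,-0.069,0.132],"roll":0,"jaw":1}]'; python3 to.py 498 80.5 13 -89; python3 - <<'E'
from h import *
p,d=env.grab_frame("top")
cv2.imwrite("pics/press1.png",cv2.resize(p[130:250,220:350],None,fx=5,fy=5,interpolation=cv2.INTER_CUBIC))
E
```

```text
time_s: 2.2
ee_pos: [458.0, 80.3, 10.4]
ee_rot: [179.8, -0.0, -89.0]
force: [0.8, -0.2, 0.2]
gripper_width: 0.6
now [458.   80.3  10.4] [ 1.7982e+02 -3.0000e-02 -8.8990e+01] F [ 0.8 -0.2  0.2] w 0.6 t 2.2
[0.0005, -0.04, -0.0026] roll 0.0
```

View pics/press1.png

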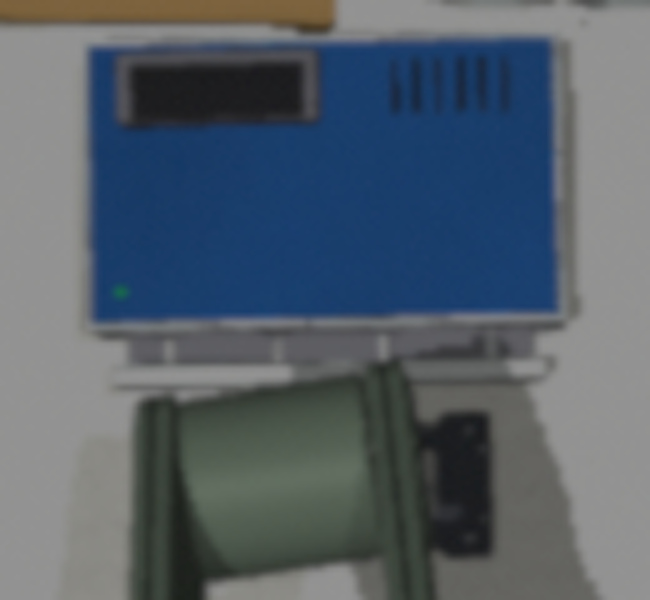

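The arm hides the pad here (pad near (325,380)) and the tray is still home. I'll press slowly and watch the force.

```bash
python3 -m pendant '[{"xyz":[0,-0.006,-0.0015],"roll":0,"jaw":1},{"xyz":[0,-0.012,-0.0015],"roll":0,"jaw":1},{"xyz":[0,-0.018,-0.0015],"roll":0,"jaw":1},{"xyz":[0,-0.023,-0.0015],"roll":0,"jaw":1},{"xyz":[0,-0.027,-0.0015],"roll":0,"jaw":1},{"xyz":[0,-0.030,-0.0015],"roll":0,"jaw":1},{"xyz":[0,-0.032,-0.0015],"roll":0,"jaw":1},{"xyz":[0,-0.033,-0.0015],"roll":0,"jaw":1}]'; python3 -m pendant '[{"xyz":[0,-0.0013,0],"roll":0,"jaw":1},{"xyz":[0,-0.0026,0],"roll":0,"jaw":1},{"xyz":[0,-0.0039,0],"roll":0,"jaw":1},{"xyz":[0,-0.0052,0],"roll":0,"jaw":1},{"xyz":[0,-0.0065,0],"roll":0,"jaw":1},{"xyz":[0,-0.0078,0],"roll":0,"jaw":1},{"xyz":[0,-0.009,0],"roll":0,"jaw":1},{"xyz":[0,-0.010,0],"roll":0,"jaw":1}]';
```

```text
time_s: 3.25
ee_pos: [492.1, 80.9, 13.4]
ee_rot: [180.0, -0.0, -89.0]
force: [-0.2, -0.6, 0.1]
gripper_width: -0.0
time_s: 4.25
ee_pos: [500.6, 81.1, 13.3]
ee_rot: [179.8, -0.0, -89.0]
force: [-4.3, 0.5, 4.4]
gripper_width: 0.7
```

```bash
python3 -m pendant '[{"xyz":[0,-0.0013,0],"roll":0,"jaw":1},{"xyz":[0,-0.0026,0],"roll":0,"jaw":1},{"xyz":[0,-0.0039,0],"roll":0,"jaw":1},{"xyz":[0,-0.0052,0],"roll":0,"jaw":1},{"xyz":[0,-0.0065,0],"roll":0,"jaw":1},{"xyz":[0,-0.0078,0],"roll":0,"jaw":1},{"xyz":[0,-0.009,0],"roll":0,"jaw":1},{"xyz":[0,-0.010,0],"roll":0,"jaw":1}]'; python3 -m pendant '[{"xyz":[0,-0.0008,0],"roll":0,"jaw":1},{"xyz":[0,-0.0016,0],"roll":0,"jaw":1},{"xyz":[0,-0.0024,0],"roll":0,"jaw":1},{"xyz":[0,-0.0030,0],"roll":0,"jaw":1},{"xyz":[0,-0.0035,0],"roll":0,"jaw":1},{"xyz":[0,-0.004,0],"roll":0,"jaw":1},{"xyz":[0,-0.004,0],"roll":0,"jaw":1},{"xyz":[0,-0.004,0],"roll":0,"jaw":1}]';
```

```text
time_s: 5.25
ee_pos: [511.6, 81.2, 13.3]
ee_rot: [179.9, -0.0, -89.0]
force: [-5.3, 0.5, 2.7]
gripper_width: 0.3
time_s: 6.25
ee_pos: [515.8, 81.3, 13.3]
ee_rot: [180.0, -0.0, -89.0]
force: [-4.3, -0.2, 1.1]
gripper_width: -0.1
```

```bash
python3 -m pendant '[{"xyz":[0,-0.0006,0],"roll":0,"jaw":1},{"xyz":[0,-0.001,0],"roll":0,"jaw":1},{"xyz":[0,-0.0015,0],"roll":0,"jaw":1},{"xyz":[0,-0.0015,0],"roll":0,"jaw":1},{"xyz":[0,-0.0015,0],"roll":0,"jaw":1},{"xyz":[0,-0.0015,0],"roll":0,"jaw":1},{"xyz":[0,-0.0015,0],"roll":0,"jaw":1},{"xyz":[0,-0.0015,0],"roll":0,"jaw":1}]'
```

```text
time_s: 7.25
ee_pos: [516.2, 81.3, 13.3]
ee_rot: [179.8, -0.0, -89.0]
force: [-6.8, 0.3, 4.9]
gripper_width: 0.5
```

```bash
python3 -m pendant '[{"xyz":[0,-0.0006,0],"roll":0,"jaw":1},{"xyz":[0,-0.001,0],"roll":0,"jaw":1},{"xyz":[0,-0.0015,0],"roll":0,"jaw":1},{"xyz":[0,-0.0015,0],"roll":0,"jaw":1},{"xyz":[0,-0.0015,0],"roll":0,"jaw":1},{"xyz":[0,-0.0015,0],"roll":0,"jaw":1},{"xyz":[0,-0.0015,0],"roll":0,"jaw":1},{"xyz":[0,-0.0015,0],"roll":0,"jaw":1}]'
```

```text
time_s: 8.25
ee_pos: [516.1, 81.3, 13.3]
ee_rot: [179.7, -0.0, -89.0]
force: [-10.9, -0.1, 7.1]
gripper_width: 0.5
```

The force rose to 11 N with no further travel, so the tray is at the stop. I'll let go fast and lift.

```bash
python3 -m pendant '[{"xyz":[0,0.06,0],"roll":0,"jaw":1},{"xyz":[0,0.12,0],"roll":0,"jaw":1},{"xyz":[0,0.13,-0.03],"roll":0,"jaw":1},{"xyz":[0.03,0.13,-0.08],"roll":0,"jaw":1},{"xyz":[0.08,0.12,-0.12],"roll":0,"jaw":0.5},{"xyz":[0.13,0.11,-0.15],"roll":0,"jaw":0.5},{"xyz":[0.18,0.10,-0.15],"roll":0,"jaw":0.5},{"xyz":[0.23,0.09,-0.15],"roll":0,"jaw":0.5}]';python3 - <<'E'
from h import *
p,d=env.grab_frame("top")
cv2.imwrite("pics/out1.png",cv2.resize(p[120:260,220:440],None,fx=3.6,fy=3.6,interpolation=cv2.INTER_CUBIC))
E
```

```text
time_s: 9.25
ee_pos: [435.8, -153.1, 165.0]
ee_rot: [-179.6, -0.2, -89.0]
force: [0.2, 0.8, 0.4]
gripper_width: 37.6
```

View pics/out1.png

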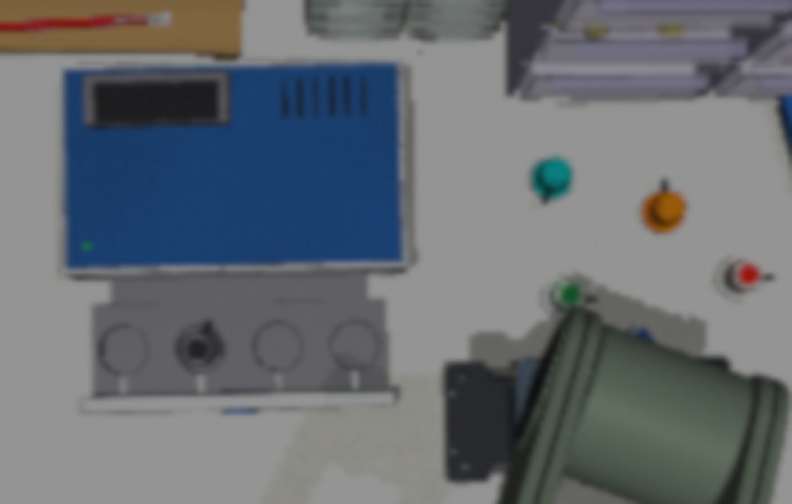

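The tray is out. The spent cup is in well 2, lid at (199,348) in the crop, with its fin at (207,323) pointing into the reader and slightly right. The wells are at (124,350), (277,345) and (354,344), with index lines just below them. Now to measure them.

```bash
python3 - <<'E'
from h import *
p,d=env.grab_frame("top")
s=3;x0,x1,y0,y1=400,560,-70,230
r=rectify(p,"top",x0,x1,y0,y1,20,s)
g=cv2.cvtColor(r,cv2.COLOR_BGR2GRAY).astype(np.float32)
g-=cv2.GaussianBlur(g,(0,0),12)
R=18.75*s;k=int(R)+8;yy,xx=np.mgrid[-k:k+1,-k:k+1];t=-np.exp(-((np.hypot(xx,yy)-R)/2.5)**2).astype(np.float32)
m=cv2.matchTemplate(g,t,cv2.TM_CCOEFF_NORMED)
for i in range(4):
    cy=170-60*i  # expected
    c0=int((y1-cy)*s)-k
    sub=m[:,max(0,c0-30):c0+30];_,v,_,loc=cv2.minMaxLoc(sub)
    u=loc[0]+max(0,c0-30)+k;w=loc[1]+k
    print(i+1,"centre",round(x1-(w+.5)/s,1),round(y1-(u+.5)/s,1),round(v,2))
    # index line: bright columns 20-30mm robot side
    wx=x1-(w+.5)/s; rows=slice(int((x1-wx+21)*s),int((x1-wx+28)*s));prof=g[rows].mean(0)
    lo=u-24;seg=prof[lo:u+25];seg=np.clip(seg-seg.max()*.4,0,None);print("   line y",round(y1-((seg*np.arange(lo,u+25)).sum()/seg.sum()+.5)/s,1))
f=lambda x,y,z:ray("top",220+(x+.5)/3.6-.5,120+(y+.5)/3.6-.5,z)
print("lid",f(199,349,52),"fintip",f(207,322,34),"panel",f(82,412,43),f(396,401,43),"pad",f(240,411,30))
cv2.imwrite("pics/rect.png",cv2.resize(r,None,fx=.8,fy=.8))
E
```

```text
1 centre 490.8 169.5 0.48
   line y 170.3
2 centre 473.8 103.2 0.17
   line y 101.6
3 centre 492.8 50.2 0.63
   line y 50.1
4 centre 494.2 -9.2 0.52
   line y -9.3
lid [489.88554014 108.73778001  52.        ] fintip [511.31831143 104.12236122  34.        ] panel [442.63600018 198.52335929  43.        ] [449.95952541 -40.59329465  43.        ] pad [442.90198752  79.00349883  30.        ]
```

View pics/rect.png

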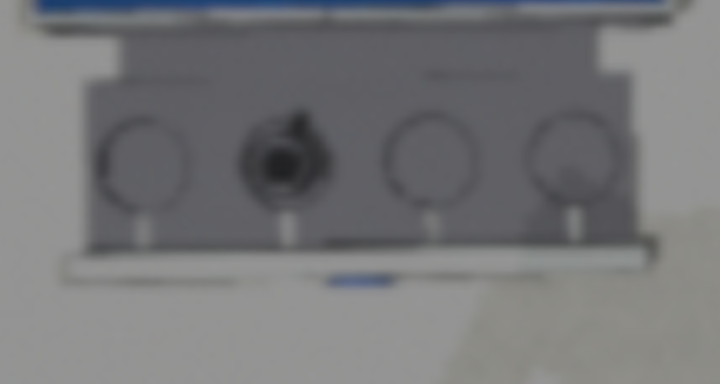

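Wells 1, 3 and 4 fit a line with 60 mm spacing and 1.1° yaw, and x agrees with the press contact (492.2). That puts well 2 at (491.9, 110.1). I'll grasp the spent cup next.

```bash
python3 to.py 491.3 109.5 80 -102 491.3 109.5 25 -102
```

```text
now [ 436.5 -155.3  164.5] [-179.6    -0.27  -89.28] F [-0.3  0.9  0.7] w 44.4 t 9.3
[-0.2641, -0.0581, 0.0845] roll 12.7
[-0.2641, -0.0581, 0.1395] roll 12.7
```

```bash
python3 -m pendant '[{"xyz":[-0.04,-0.01,0],"roll":2,"jaw":0.45},{"xyz":[-0.09,-0.02,0],"roll":4,"jaw":0.45},{"xyz":[-0.14,-0.03,0.01],"roll":7,"jaw":0.45},{"xyz":[-0.19,-0.04,0.03],"roll":10,"jaw":0.45},{"xyz":[-0.23,-0.052,0.05],"roll":12.7,"jaw":0.45},{"xyz":[-0.255,-0.057,0.07],"roll":12.7,"jaw":0.45},{"xyz":[-0.264,-0.058,0.08],"roll":12.7,"jaw":0.45},{"xyz":[-0.264,-0.058,0.08],"roll":12.7,"jaw":0.45}]'; python3 to.py 491.3 109.5 80 -102 491.3 109.5 25 -102;  python3 - <<'E'
from h import *
p,d=env.grab_frame("scene")
u,v=proj("scene",(491,110,50)).astype(int);print(u,v)
cv2.imwrite("pics/g1.png",cv2.resize(p[v-60:v+60,u-80:u+80],None,fx=4,fy=4,interpolation=cv2.INTER_CUBIC))
E
```

```text
time_s: 10.35
ee_pos: [486.4, 115.1, 83.1]
ee_rot: [-180.0, -0.0, -101.6]
force: [0.9, -0.6, 0.1]
gripper_width: 49.9
now [486.4 115.1  83.1] [-1.8000e+02 -2.0000e-02 -1.0163e+02] F [ 0.9 -0.6  0.1] w 49.9 t 10.3
[0.0045, -0.0059, 0.0031] roll 0.4
[0.0045, -0.0059, 0.0581] roll 0.4
287 220
```

View pics/g1.png

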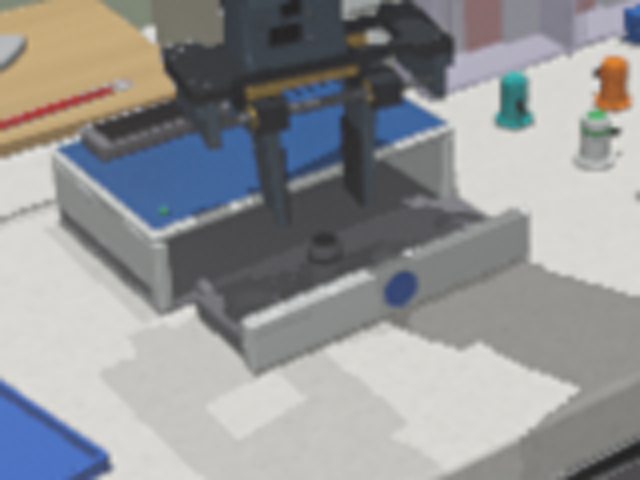

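The fingers straddle the grey cup (lid at (325,245)) with the body clear of the reader. Descending to grip.

```bash
python3 -m pendant '[{"xyz":[0.0045,-0.006,0],"roll":0.4,"jaw":0.45},{"xyz":[0.0045,-0.006,0.015],"roll":0.4,"jaw":0.45},{"xyz":[0.0045,-0.006,0.035],"roll":0.4,"jaw":0.45},{"xyz":[0.0045,-0.006,0.05],"roll":0.4,"jaw":0.45},{"xyz":[0.0045,-0.006,0.057],"roll":0.4,"jaw":0.45},{"xyz":[0.0045,-0.006,0.057],"roll":0.4,"jaw":0.9},{"xyz":[0.0045,-0.006,0.057],"roll":0.4,"jaw":0.9},{"xyz":[0.0045,-0.006,0.057],"roll":0.4,"jaw":0.9}]' 15; python3 -m pendant '[{"xyz":[0,0,0],"roll":0,"jaw":0.9},{"xyz":[0,0,0],"roll":0,"jaw":0.9},{"xyz":[0,0,-0.01],"roll":0,"jaw":0.9},{"xyz":[0,0,-0.02],"roll":0,"jaw":0.9},{"xyz":[0,0,-0.04],"roll":0,"jaw":0.9},{"xyz":[0,0,-0.06],"roll":0,"jaw":0.9},{"xyz":[0,0,-0.08],"roll":0,"jaw":0.9},{"xyz":[0,0,-0.09],"roll":0,"jaw":0.9}]'; python3 to.py 463 384 110 -76.5 463 384 21 -76.5
```

```text
time_s: 11.4
ee_pos: [491.9, 109.3, 27.0]
ee_rot: [-179.9, 0.0, -102.1]
force: [-0.1, -0.1, -0.6]
gripper_width: 24.3
time_s: 12.4
ee_pos: [491.6, 109.3, 117.9]
ee_rot: [-179.9, 0.0, -102.1]
force: [-0.3, -0.0, -0.9]
gripper_width: 24.5
now [491.6 109.3 117.9] [-1.7992e+02  3.0000e-02 -1.0210e+02] F [-0.3 -0.  -0.9] w 24.5 t 12.4
[-0.2626, 0.0856, 0.0079] roll -25.6
[-0.2626, 0.0856, 0.0969] roll -25.6
```

```bash
python3 -m pendant '[{"xyz":[-0.03,0.01,0],"roll":0,"jaw":0.9},{"xyz":[-0.07,0.023,0],"roll":0,"jaw":0.9},{"xyz":[-0.115,0.037,0],"roll":0,"jaw":0.9},{"xyz":[-0.16,0.052,0],"roll":0,"jaw":0.9},{"xyz":[-0.20,0.065,0],"roll":0,"jaw":0.9},{"xyz":[-0.235,0.076,0],"roll":0,"jaw":0.9},{"xyz":[-0.257,0.083,0.02],"roll":0,"jaw":0.9},{"xyz":[-0.262,0.0856,0.045],"roll":0,"jaw":0.9}]'; python3 to.py 463 384 22 -102
```

```text
time_s: 13.4
ee_pos: [462.2, 384.3, 69.9]
ee_rot: [180.0, -0.0, -102.0]
force: [-0.7, -0.0, -1.1]
gripper_width: 24.7
now [462.2 384.3  69.9] [ 1.7999e+02 -2.0000e-02 -1.0202e+02] F [-0.7 -0.  -1.1] w 24.7 t 13.4
[0.0001, -0.0009, 0.0479] roll -0.0
```

```bash
python3 -m pendant '[{"xyz":[0,0,0.012],"roll":0,"jaw":0.9},{"xyz":[0,0,0.025],"roll":0,"jaw":0.9},{"xyz":[0,0,0.036],"roll":0,"jaw":0.9},{"xyz":[0,0,0.042],"roll":0,"jaw":0.9},{"xyz":[0,0,0.045],"roll":0,"jaw":0.9},{"xyz":[0,0,0.0465],"roll":0,"jaw":0.9},{"xyz":[0,0,0.0475],"roll":0,"jaw":0.9},{"xyz":[0,0,0.048],"roll":0,"jaw":0.9}]'
```

```text
time_s: 14.4
ee_pos: [462.8, 383.4, 23.6]
ee_rot: [-180.0, 0.0, -102.1]
force: [-0.3, 0.2, -0.5]
gripper_width: 24.3
```

```bash
python3 -m pendant '[{"xyz":[0,0,0.001],"roll":0,"jaw":0.9},{"xyz":[0,0,0.002],"roll":0,"jaw":0.9},{"xyz":[0,0,0.0025],"roll":0,"jaw":0.9},{"xyz":[0,0,0.0025],"roll":0,"jaw":0.9},{"xyz":[0,0,0.0025],"roll":0,"jaw":0.7},{"xyz":[0,0,0.0025],"roll":0,"jaw":0.6},{"xyz":[0,0,0.0025],"roll":0,"jaw":0.5},{"xyz":[0,0,0.0025],"roll":0,"jaw":0.5}]';python3 -m pendant '[{"xyz":[0,0,-0.005],"roll":0,"jaw":0.5},{"xyz":[0,0,-0.02],"roll":0,"jaw":0.5},{"xyz":[0,0,-0.05],"roll":0,"jaw":0.5},{"xyz":[0,0,-0.09],"roll":0,"jaw":0.5},{"xyz":[0,0,-0.1],"roll":0,"jaw":0.5},{"xyz":[0.04,0,-0.1],"roll":0,"jaw":0.5},{"xyz":[0.09,0,-0.1],"roll":0,"jaw":0.5},{"xyz":[0.14,0,-0.1],"roll":0,"jaw":0.5}]'; python3 to.py 431 0 130 -64
```

```text
time_s: 15.4
ee_pos: [462.7, 383.3, 20.9]
ee_rot: [-180.0, -0.0, -102.1]
force: [-0.3, 0.6, 0.3]
gripper_width: 45.0
time_s: 16.4
ee_pos: [432.4, 245.0, 120.5]
ee_rot: [180.0, -0.0, -102.1]
force: [0.9, 0.9, -0.2]
gripper_width: 45.5
now [432.4 245.  120.5] [ 1.7997e+02 -4.0000e-02 -1.0205e+02] F [ 0.9  0.9 -0.2] w 45.5 t 16.4
[0.2399, -0.0498, -0.0095] roll -38.1
```

```bash
cat > cups.py <<'E'
from h import *
H=dict(r=(0,8),g=(50,80),y=(24,36),b=(100,125))
def cups(p,z0=0,box=(340,140,470,260)):
    hsv=cv2.cvtColor(p,cv2.COLOR_BGR2HSV);g=cv2.GaussianBlur(cv2.cvtColor(p,cv2.COLOR_BGR2GRAY),(0,0),.6).astype(np.float32)
    x0,y0,x1,y1=box
    for k,(a,b) in H.items():
        h=hsv[y0:y1,x0:x1].astype(int);m=((h[...,0]>=a)&(h[...,0]<=b)&(h[...,1]>130)&(h[...,2]>60)).astype(np.uint8)
        n,l,s,ce=cv2.connectedComponentsWithStats(m)
        for i in range(1,n):
            if not 8<=s[i,4]<=60: continue
            cu,cv=ce[i]+[x0,y0]; r=6;ui,vi=int(round(cu)),int(round(cv))
            w=hsv[vi-r:vi+r+1,ui-r:ui+r+1].astype(float);w=w[...,1]*w[...,2];w=np.clip(w-.35*w.max(),0,None)
            yy,xx=np.mgrid[vi-r:vi+r+1,ui-r:ui+r+1];c=ray("top",(xx*w).sum()/w.sum(),(yy*w).sum()/w.sum(),z0+42)
            A=np.arange(-180,180,1.);v=np.zeros(len(A))
            for rr in(17,19,21,23):
                q=np.array([proj("top",(c[0]+rr*np.cos(t),c[1]+rr*np.sin(t),z0+26)) for t in np.radians(A)],np.float32)
                v+=cv2.remap(g,q[None,:,0],q[None,:,1],cv2.INTER_LINEAR)[0]
            w=np.clip(v.mean()*.85-v,0,None);j=v.argmin();o=np.array([(t-A[j]+180)%360-180 for t in A]);w[abs(o)>25]=0
            print(k,c[:2].round(1),"area",s[i,4],"fin",round(A[j]+(o*w).sum()/max(w.sum(),1e-9),1),"depth",round(v.min()/v.mean(),2))
if __name__=="__main__":
    p,d=env.grab_frame("top");cups(p);cv2.imwrite("pics/last.png",p)
E
python3 cups.py
```

```text
r [ 545.6 -311.1] area 18 fin -92.6 depth 0.8
g [ 531.2 -174.2] area 16 fin -98.1 depth 0.75Traceback (most recent call last):
  File "cups.py", line 21, in <module>
    p,d=env.grab_frame("top");cups(p);cv2.imwrite("pics/last.png",p)
                              ~~~~^^^
  File "cups.py", line 16, in cups
    q=np.array([proj("top",(c[0]+rr*np.cos(t),c[1]+rr*np.sin(t),z0+26)) for t in np.radians(A)],np.float32)
                ~~~~^^^^^^^^^^^^^^^^^^^^^^^^^^^^^^^^^^^^^^^^^^^^^^^^^^^
  File "h.py", line 8, in proj
    c=env.camera_params(n);K=c["camera_matrix"];T=c["cam_to_world"]
ValueError: time passes only in moves, steps and waits
```

```bash
sed -i 's/^def ray/import functools\n@functools.lru_cache(None)\ndef cam(n): return env.camera_params(n)\ndef ray/; s/c=env.camera_params(n)/c=cam(n)/' h.py; python3 cups.py; python3 to.py 458.3 -176.9 90 -64
```

```text
r [ 545.6 -311.1] area 18 fin -92.5 depth 0.8
g [ 531.2 -174.2] area 16 fin -98.1 depth 0.75
y [ 435.6 -300.4] area 20 fin 155.5 depth 0.68
b [ 492.3 -228. ] area 39 fin -165.0 depth 0.9
b [ 458.3 -176.9] area 17 fin -156.3 depth 0.74
now [430.6 242.3 120.4] [ 179.83   -0.22 -102.27] F [ 0.3  1.  -0.2] w 45.7 t 16.5
[0.4037, -0.1161, 0.0304] roll -38.3
```

```bash
python3 -m pendant '[{"xyz":[0.04,-0.011,0],"roll":-4,"jaw":0.45},{"xyz":[0.09,-0.026,0],"roll":-9,"jaw":0.45},{"xyz":[0.14,-0.04,0],"roll":-14,"jaw":0.45},{"xyz":[0.19,-0.055,0],"roll":-19,"jaw":0.45},{"xyz":[0.24,-0.07,0],"roll":-24,"jaw":0.45},{"xyz":[0.29,-0.084,0],"roll":-29,"jaw":0.45},{"xyz":[0.34,-0.098,0],"roll":-33,"jaw":0.45},{"xyz":[0.38,-0.11,0.01],"roll":-37.3,"jaw":0.45}]'; python3 to.py 458.3 -176.9 75 -65  458.3 -176.9 15 -65
```

```text
time_s: 17.5
ee_pos: [462.4, -150.1, 111.3]
ee_rot: [-179.9, -0.1, -64.7]
force: [-0.2, -0.1, -0.0]
gripper_width: 50.2
now [ 462.4 -150.1  111.3] [-1.7989e+02 -9.0000e-02 -6.4710e+01] F [-0.2 -0.1 -0. ] w 50.2 t 17.5
[0.0225, 0.0152, 0.0363] roll 0.3
[0.0225, 0.0152, 0.0963] roll 0.3
```

```bash
python3 -m pendant '[{"xyz":[0.012,0.008,0],"roll":0.3,"jaw":0.45},{"xyz":[0.02,0.013,0.01],"roll":0.3,"jaw":0.45},{"xyz":[0.022,0.015,0.025],"roll":0.3,"jaw":0.45},{"xyz":[0.022,0.015,0.036],"roll":0.3,"jaw":0.45},{"xyz":[0.022,0.015,0.036],"roll":0.3,"jaw":0.45},{"xyz":[0.022,0.015,0.036],"roll":0.3,"jaw":0.45},{"xyz":[0.022,0.015,0.036],"roll":0.3,"jaw":0.45},{"xyz":[0.022,0.015,0.036],"roll":0.3,"jaw":0.45}]'; python3 to.py 458.3 -176.9 15 -65
```

```text
time_s: 18.5
ee_pos: [457.2, -174.5, 75.3]
ee_rot: [-180.0, -0.0, -65.1]
force: [0.2, 0.6, 0.8]
gripper_width: 50.2
now [ 457.2 -174.5   75.3] [-1.7997e+02 -4.0000e-02 -6.5090e+01] F [0.2 0.6 0.8] w 50.2 t 18.5
[0.0027, 0.0001, 0.0603] roll -0.1
```

```bash
python3 -m pendant '[{"xyz":[0.0027,0,0.01],"roll":0,"jaw":0.45},{"xyz":[0.0027,0,0.025],"roll":0,"jaw":0.45},{"xyz":[0.0027,0,0.045],"roll":0,"jaw":0.45},{"xyz":[0.0027,0,0.057],"roll":0,"jaw":0.45},{"xyz":[0.0027,0,0.06],"roll":0,"jaw":0.45},{"xyz":[0.0027,0,0.06],"roll":0,"jaw":0.6},{"xyz":[0.0027,0,0.06],"roll":0,"jaw":0.75},{"xyz":[0.0027,0,0.06],"roll":0,"jaw":0.9}]' 15; python3 -m pendant '[{"xyz":[0,0,0],"roll":0,"jaw":0.9},{"xyz":[0,0,0],"roll":0,"jaw":0.9},{"xyz":[0,0,0],"roll":0,"jaw":0.9},{"xyz":[0,0,-0.01],"roll":0,"jaw":0.9},{"xyz":[0,0,-0.03],"roll":0,"jaw":0.9},{"xyz":[0,0,-0.06],"roll":0,"jaw":0.9},{"xyz":[0,0,-0.08],"roll":0,"jaw":0.9},{"xyz":[0,0,-0.09],"roll":0,"jaw":0.9}]'; python3 to.py 490.8 169.9 105 -89
```

```text
time_s: 19.5
ee_pos: [458.5, -177.1, 15.5]
ee_rot: [-180.0, -0.1, -65.1]
force: [-0.6, 0.2, 1.4]
gripper_width: 24.6
time_s: 20.5
ee_pos: [458.4, -177.0, 106.1]
ee_rot: [-179.9, -0.1, -65.1]
force: [-0.9, 0.7, -1.0]
gripper_width: 24.7
now [ 458.4 -177.   106.1] [-1.7994e+02 -7.0000e-02 -6.5100e+01] F [-0.9  0.7 -1. ] w 24.7 t 20.5
[-0.301, -0.1754, 0.0011] roll 23.9
```

```bash
python3 -m pendant '[{"xyz":[-0.03,-0.017,0],"roll":3,"jaw":0.9},{"xyz":[-0.07,-0.041,0],"roll":6,"jaw":0.9},{"xyz":[-0.115,-0.067,0],"roll":9,"jaw":0.9},{"xyz":[-0.16,-0.093,0],"roll":12,"jaw":0.9},{"xyz":[-0.205,-0.119,0],"roll":15,"jaw":0.9},{"xyz":[-0.245,-0.143,0],"roll":18,"jaw":0.9},{"xyz":[-0.28,-0.163,0],"roll":21,"jaw":0.9},{"xyz":[-0.301,-0.1754,0.01],"roll":23.9,"jaw":0.9}]'; python3 -m pendant '[{"xyz":[0,0,0.01],"roll":0,"jaw":0.9},{"xyz":[0,0,0.025],"roll":0,"jaw":0.9},{"xyz":[0,0,0.04],"roll":0,"jaw":0.9},{"xyz":[0,0,0.045],"roll":0,"jaw":0.9},{"xyz":[0,0,0.045],"roll":0,"jaw":0.9},{"xyz":[0,0,0.045],"roll":0,"jaw":0.9},{"xyz":[0,0,0.045],"roll":0,"jaw":0.9},{"xyz":[0,0,0.045],"roll":0,"jaw":0.9}]'; python3 to.py 490.8 169.9 26 -89;python3 - <<'E'
from h import *
for n in("scene","top"):
    p,d=env.grab_frame(n)
    u,v=proj(n,(485,140,50)).astype(int)
    cv2.imwrite(f"pics/p1{n}.png",cv2.resize(p[v-55:v+55,u-75:u+75],None,fx=5,fy=5,interpolation=cv2.INTER_CUBIC))
E
```

```text
time_s: 21.5
ee_pos: [490.6, 172.0, 94.9]
ee_rot: [-180.0, 0.0, -89.0]
force: [-0.9, 0.3, -2.1]
gripper_width: 24.4
time_s: 22.5
ee_pos: [490.7, 170.0, 50.3]
ee_rot: [-180.0, 0.0, -89.0]
force: [-0.7, 0.2, -1.5]
gripper_width: 24.7
now [490.7 170.   50.3] [-1.7996e+02  1.0000e-02 -8.9000e+01] F [-0.7  0.2 -1.5] w 24.7 t 22.5
[0.0001, -0.0001, 0.0243] roll 0.0
```

View pics/p1scene.png

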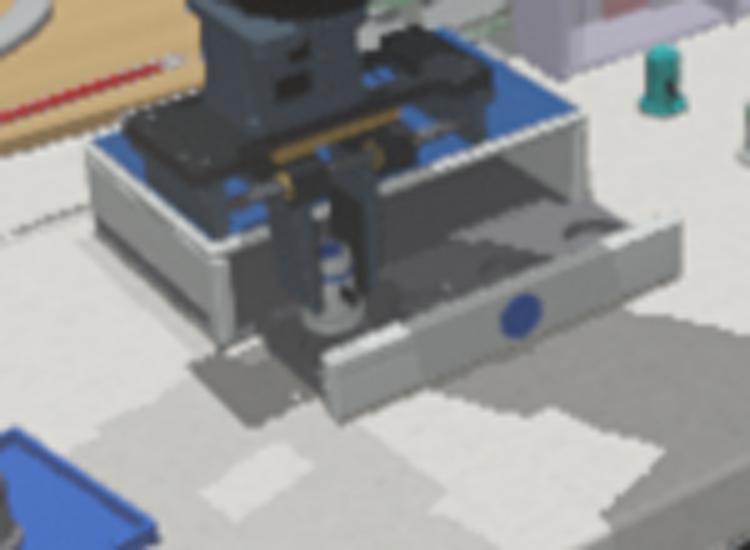

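The blue cup is held upright over well 1, lid at (330,245) in the crop, with the fin facing the robot. The spent cup can be seen standing in the return tray at the lower left. Descending slowly.

```bash
python3 -m pendant '[{"xyz":[0,0,0.006],"roll":0,"jaw":0.9},{"xyz":[0,0,0.011],"roll":0,"jaw":0.9},{"xyz":[0,0,0.014],"roll":0,"jaw":0.9},{"xyz":[0,0,0.0165],"roll":0,"jaw":0.9},{"xyz":[0,0,0.0185],"roll":0,"jaw":0.9},{"xyz":[0,0,0.0205],"roll":0,"jaw":0.9},{"xyz":[0,0,0.022],"roll":0,"jaw":0.9},{"xyz":[0,0,0.022],"roll":0,"jaw":0.9}]'; python3 to.py 490.8 169.9 25 -89
```

```text
time_s: 23.6
ee_pos: [490.5, 169.9, 27.8]
ee_rot: [180.0, -0.0, -89.0]
force: [-0.5, -0.7, -1.3]
gripper_width: 24.2
now [490.5 169.9  27.8] [ 1.7999e+02 -1.0000e-02 -8.9000e+01] F [-0.5 -0.7 -1.3] w 24.2 t 23.6
[0.0, -0.0003, 0.0028] roll -0.0
```

```bash
python3 -m pendant '[{"xyz":[0,0,0.001],"roll":0,"jaw":0.9},{"xyz":[0,0,0.002],"roll":0,"jaw":0.9},{"xyz":[0,0,0.0027],"roll":0,"jaw":0.9},{"xyz":[0,0,0.0027],"roll":0,"jaw":0.9},{"xyz":[0,0,0.0027],"roll":0,"jaw":0.9},{"xyz":[0,0,0.0027],"roll":0,"jaw":0.65},{"xyz":[0,0,0.0027],"roll":0,"jaw":0.55},{"xyz":[0,0,0.0027],"roll":0,"jaw":0.55}]';python3 -m pendant '[{"xyz":[0,0,-0.005],"roll":0,"jaw":0.55},{"xyz":[0,0,-0.02],"roll":0,"jaw":0.55},{"xyz":[0,0,-0.05],"roll":0,"jaw":0.55},{"xyz":[0,0,-0.08],"roll":0,"jaw":0.5},{"xyz":[0.02,0,-0.09],"roll":0,"jaw":0.45},{"xyz":[0.06,0,-0.09],"roll":0,"jaw":0.45},{"xyz":[0.10,0,-0.09],"roll":0,"jaw":0.45},{"xyz":[0.13,0,-0.09],"roll":0,"jaw":0.45}]'; python3 cups.py; python3 to.py 531.2 -174.2 75 -7
```

```text
time_s: 24.6
ee_pos: [490.5, 170.0, 25.1]
ee_rot: [180.0, -0.0, -89.0]
force: [0.3, 0.2, 0.4]
gripper_width: 40.5
time_s: 25.6
ee_pos: [491.8, 37.4, 115.0]
ee_rot: [179.9, -0.0, -89.1]
force: [0.3, 0.8, -0.6]
gripper_width: 50.0
r [ 545.6 -311.1] area 18 fin -92.8 depth 0.8
g [ 531.2 -174.2] area 16 fin -98.1 depth 0.75
y [ 435.6 -300.4] area 20 fin 155.4 depth 0.68
b [ 492.3 -228. ] area 39 fin -165.0 depth 0.9
now [491.7  34.7 115. ] [ 1.7992e+02 -1.7000e-01 -8.9120e+01] F [-1.4 -3.2  0.1] w 50.5 t 25.6
[0.2095, -0.0363, 0.04] roll -82.1
```

```bash
python3 -m pendant '[{"xyz":[0.03,-0.005,0],"roll":-10,"jaw":0.45},{"xyz":[0.07,-0.012,0],"roll":-20,"jaw":0.45},{"xyz":[0.11,-0.02,0],"roll":-30,"jaw":0.45},{"xyz":[0.15,-0.027,0],"roll":-40,"jaw":0.45},{"xyz":[0.18,-0.032,0],"roll":-50,"jaw":0.45},{"xyz":[0.20,-0.035,0],"roll":-60,"jaw":0.45},{"xyz":[0.21,-0.0363,0],"roll":-70,"jaw":0.45},{"xyz":[0.21,-0.0363,0.01],"roll":-80,"jaw":0.45}]'; python3 -m pendant '[{"xyz":[0,0,0.01],"roll":-2,"jaw":0.45},{"xyz":[0,0,0.025],"roll":-2,"jaw":0.45},{"xyz":[0,0,0.03],"roll":-2,"jaw":0.45},{"xyz":[0,0,0.03],"roll":-2,"jaw":0.45},{"xyz":[0,0,0.03],"roll":-2,"jaw":0.45},{"xyz":[0,0,0.03],"roll":-2,"jaw":0.45},{"xyz":[0,0,0.03],"roll":-2,"jaw":0.45},{"xyz":[0,0,0.03],"roll":-2,"jaw":0.45}]'; python3 to.py 531.2 -174.2 15 -7
```

```text
time_s: 26.65
ee_pos: [532.4, -171.1, 105.4]
ee_rot: [180.0, -0.0, -8.8]
force: [0.0, -0.8, 0.5]
gripper_width: 50.0
time_s: 27.65
ee_pos: [532.8, -169.4, 75.4]
ee_rot: [180.0, -0.0, -7.0]
force: [0.1, 0.7, 0.1]
gripper_width: 50.2
now [ 532.8 -169.4   75.4] [ 1.7999e+02 -2.0000e-02 -7.0000e+00] F [0.1 0.7 0.1] w 50.2 t 27.6
[-0.001, 0.005, 0.0604] roll 0.0
```

```bash
python3 -m pendant '[{"xyz":[-0.001,0.005,0.01],"roll":0,"jaw":0.45},{"xyz":[-0.001,0.005,0.025],"roll":0,"jaw":0.45},{"xyz":[-0.001,0.005,0.045],"roll":0,"jaw":0.45},{"xyz":[-0.001,0.005,0.057],"roll":0,"jaw":0.45},{"xyz":[-0.001,0.005,0.06],"roll":0,"jaw":0.45},{"xyz":[-0.001,0.005,0.06],"roll":0,"jaw":0.6},{"xyz":[-0.001,0.005,0.06],"roll":0,"jaw":0.75},{"xyz":[-0.001,0.005,0.06],"roll":0,"jaw":0.9}]' 15; python3 -m pendant '[{"xyz":[0,0,0],"roll":0,"jaw":0.9},{"xyz":[0,0,0],"roll":0,"jaw":0.9},{"xyz":[0,0,0],"roll":0,"jaw":0.9},{"xyz":[0,0,-0.01],"roll":0,"jaw":0.9},{"xyz":[0,0,-0.03],"roll":0,"jaw":0.9},{"xyz":[0,0,-0.06],"roll":0,"jaw":0.9},{"xyz":[0,0,-0.08],"roll":0,"jaw":0.9},{"xyz":[0,0,-0.09],"roll":0,"jaw":0.9}]'; python3 to.py 491.9 110 105 -89
```

```text
time_s: 28.65
ee_pos: [531.3, -174.3, 15.8]
ee_rot: [180.0, -0.1, -7.0]
force: [-0.4, -0.5, 1.7]
gripper_width: 25.1
time_s: 29.65
ee_pos: [531.6, -174.4, 106.5]
ee_rot: [180.0, -0.1, -7.0]
force: [-0.5, -0.0, -0.1]
gripper_width: 24.6
now [ 531.6 -174.4  106.5] [ 1.7997e+02 -1.1000e-01 -7.0000e+00] F [-0.5 -0.  -0.1] w 24.6 t 29.6
[-0.0741, -0.2774, 0.0015] roll 82.0
```

```bash
python3 -m pendant '[{"xyz":[-0.01,-0.03,0],"roll":10,"jaw":0.9},{"xyz":[-0.02,-0.07,0],"roll":20,"jaw":0.9},{"xyz":[-0.03,-0.115,0],"roll":30,"jaw":0.9},{"xyz":[-0.042,-0.16,0],"roll":40,"jaw":0.9},{"xyz":[-0.055,-0.205,0],"roll":50,"jaw":0.9},{"xyz":[-0.065,-0.24,0],"roll":60,"jaw":0.9},{"xyz":[-0.072,-0.268,0],"roll":70,"jaw":0.9},{"xyz":[-0.074,-0.2774,0],"roll":80,"jaw":0.9}]'; python3 -m pendant '[{"xyz":[0,0,0.01],"roll":2,"jaw":0.9},{"xyz":[0,0,0.025],"roll":2,"jaw":0.9},{"xyz":[0,0,0.045],"roll":2,"jaw":0.9},{"xyz":[0,0,0.055],"roll":2,"jaw":0.9},{"xyz":[0,0,0.055],"roll":2,"jaw":0.9},{"xyz":[0,0,0.055],"roll":2,"jaw":0.9},{"xyz":[0,0,0.055],"roll":2,"jaw":0.9},{"xyz":[0,0,0.055],"roll":2,"jaw":0.9}]'; python3 to.py 491.9 110 26 -89
```

```text
time_s: 30.65
ee_pos: [490.7, 111.7, 104.8]
ee_rot: [179.9, -0.0, -87.2]
force: [0.5, -0.8, -0.9]
gripper_width: 24.4
time_s: 31.65
ee_pos: [491.8, 110.2, 50.7]
ee_rot: [-179.9, 0.0, -89.0]
force: [-0.3, 0.4, -0.4]
gripper_width: 24.4
now [491.8 110.2  50.7] [-179.94    0.    -88.99] F [-0.3  0.4 -0.4] w 24.4 t 31.6
[0.0002, -0.0001, 0.0247] roll 0.0
```

```bash
python3 -m pendant '[{"xyz":[0,0,0.006],"roll":0,"jaw":0.9},{"xyz":[0,0,0.011],"roll":0,"jaw":0.9},{"xyz":[0,0,0.014],"roll":0,"jaw":0.9},{"xyz":[0,0,0.0165],"roll":0,"jaw":0.9},{"xyz":[0,0,0.0185],"roll":0,"jaw":0.9},{"xyz":[0,0,0.0205],"roll":0,"jaw":0.9},{"xyz":[0,0,0.0225],"roll":0,"jaw":0.9},{"xyz":[0,0,0.0225],"roll":0,"jaw":0.9}]'; python3 to.py 491.9 110 25 -89
```

```text
time_s: 32.65
ee_pos: [491.4, 110.1, 27.6]
ee_rot: [180.0, -0.0, -89.0]
force: [-1.2, 0.8, -0.2]
gripper_width: 24.5
now [491.4 110.1  27.6] [ 1.7999e+02 -1.0000e-02 -8.9000e+01] F [-1.2  0.8 -0.2] w 24.5 t 32.6
[0.0001, -0.0005, 0.0026] roll -0.0
```

```bash
python3 -m pendant '[{"xyz":[0,0,0.001],"roll":0,"jaw":0.9},{"xyz":[0,0,0.002],"roll":0,"jaw":0.9},{"xyz":[0,0,0.0022],"roll":0,"jaw":0.9},{"xyz":[0,0,0.0022],"roll":0,"jaw":0.9},{"xyz":[0,0,0.0022],"roll":0,"jaw":0.9},{"xyz":[0,0,0.0022],"roll":0,"jaw":0.65},{"xyz":[0,0,0.0022],"roll":0,"jaw":0.55},{"xyz":[0,0,0.0022],"roll":0,"jaw":0.55}]';python3 -m pendant '[{"xyz":[0,0,-0.005],"roll":0,"jaw":0.55},{"xyz":[0,0,-0.02],"roll":0,"jaw":0.55},{"xyz":[0,0,-0.05],"roll":0,"jaw":0.55},{"xyz":[0,0,-0.08],"roll":0,"jaw":0.5},{"xyz":[0.02,0.02,-0.09],"roll":-10,"jaw":0.45},{"xyz":[0.05,0.05,-0.09],"roll":-20,"jaw":0.45},{"xyz":[0.08,0.08,-0.09],"roll":-30,"jaw":0.45},{"xyz":[0.11,0.11,-0.09],"roll":-40,"jaw":0.45}]'; python3 cups.py; python3 to.py 545.6 -311.1 75 -2
```

```text
time_s: 33.65
ee_pos: [491.4, 110.1, 25.4]
ee_rot: [180.0, -0.0, -89.0]
force: [-0.1, -0.6, 0.0]
gripper_width: 41.1
time_s: 34.65
ee_pos: [382.8, -2.5, 116.6]
ee_rot: [-179.9, -0.1, -48.6]
force: [-0.1, -0.3, -0.5]
gripper_width: 50.2
r [ 545.6 -311.1] area 18 fin -92.5 depth 0.8
y [ 435.6 -300.4] area 20 fin 155.4 depth 0.68
b [ 492.3 -228. ] area 39 fin -164.0 depth 0.9
now [377.7  -4.6 116. ] [ 1.7973e+02  8.0000e-02 -4.8380e+01] F [-4.2 -0.3 -0.7] w 50.0 t 34.7
[0.3406, 0.0781, 0.041] roll -46.4
```

```bash
python3 -m pendant '[{"xyz":[0.04,0.01,0],"roll":-6,"jaw":0.45},{"xyz":[0.09,0.021,0],"roll":-14,"jaw":0.45},{"xyz":[0.14,0.032,0],"roll":-22,"jaw":0.45},{"xyz":[0.19,0.044,0],"roll":-30,"jaw":0.45},{"xyz":[0.24,0.055,0],"roll":-37,"jaw":0.45},{"xyz":[0.285,0.065,0],"roll":-43,"jaw":0.45},{"xyz":[0.32,0.073,0],"roll":-46,"jaw":0.45},{"xyz":[0.338,0.078,0.01],"roll":-46,"jaw":0.45}]'; python3 -m pendant '[{"xyz":[0,0,0.01],"roll":0,"jaw":0.45},{"xyz":[0,0,0.025],"roll":0,"jaw":0.45},{"xyz":[0,0,0.03],"roll":0,"jaw":0.45},{"xyz":[0,0,0.03],"roll":0,"jaw":0.45},{"xyz":[0,0,0.03],"roll":0,"jaw":0.45},{"xyz":[0,0,0.03],"roll":0,"jaw":0.45},{"xyz":[0,0,0.03],"roll":0,"jaw":0.45},{"xyz":[0,0,0.03],"roll":0,"jaw":0.45}]'; python3 to.py 545.6 -311.1 15 -2.5
```

```text
time_s: 35.7
ee_pos: [547.8, -309.9, 106.7]
ee_rot: [179.9, -0.2, -3.1]
force: [-0.6, 0.7, -0.5]
gripper_width: 50.2
time_s: 36.7
ee_pos: [546.3, -308.1, 75.7]
ee_rot: [180.0, -0.0, -3.0]
force: [-0.5, 0.3, 0.0]
gripper_width: 50.4
now [ 546.3 -308.1   75.7] [ 1.7999e+02 -2.0000e-02 -3.0000e+00] F [-0.5  0.3  0. ] w 50.4 t 36.7
[-0.0006, 0.0031, 0.0607] roll -0.5
```

```bash
python3 -m pendant '[{"xyz":[-0.001,0.003,0.01],"roll":0,"jaw":0.45},{"xyz":[-0.001,0.003,0.025],"roll":0,"jaw":0.45},{"xyz":[-0.001,0.003,0.045],"roll":0,"jaw":0.45},{"xyz":[-0.001,0.003,0.057],"roll":0,"jaw":0.45},{"xyz":[-0.001,0.003,0.06],"roll":0,"jaw":0.45},{"xyz":[-0.001,0.003,0.06],"roll":0,"jaw":0.6},{"xyz":[-0.001,0.003,0.06],"roll":0,"jaw":0.75},{"xyz":[-0.001,0.003,0.06],"roll":0,"jaw":0.9}]' 15; python3 -m pendant '[{"xyz":[0,0,0],"roll":0,"jaw":0.9},{"xyz":[0,0,0],"roll":0,"jaw":0.9},{"xyz":[0,0,0],"roll":0,"jaw":0.9},{"xyz":[0,0,-0.01],"roll":0,"jaw":0.9},{"xyz":[0,0,-0.03],"roll":0,"jaw":0.9},{"xyz":[0,0,-0.06],"roll":0,"jaw":0.9},{"xyz":[0,0,-0.08],"roll":0,"jaw":0.9},{"xyz":[0,0,-0.09],"roll":0,"jaw":0.9}]'; python3 to.py 493.0 50.2 105 -89
```

```text
time_s: 37.7
ee_pos: [545.4, -311.2, 16.2]
ee_rot: [180.0, -0.0, -3.0]
force: [-0.4, 0.3, 1.1]
gripper_width: 24.6
time_s: 38.7
ee_pos: [545.6, -311.1, 106.8]
ee_rot: [180.0, -0.1, -3.0]
force: [-0.4, 0.0, -0.4]
gripper_width: 24.8
now [ 545.6 -311.1  106.8] [ 1.7996e+02 -9.0000e-02 -3.0000e+00] F [-0.4  0.  -0.4] w 24.8 t 38.7
[-0.0714, -0.3581, 0.0018] roll 86.0
```

```bash
python3 -m pendant '[{"xyz":[-0.007,-0.035,0],"roll":10,"jaw":0.9},{"xyz":[-0.018,-0.085,0],"roll":20,"jaw":0.9},{"xyz":[-0.029,-0.14,0],"roll":30,"jaw":0.9},{"xyz":[-0.041,-0.2,0],"roll":40,"jaw":0.9},{"xyz":[-0.052,-0.26,0],"roll":50,"jaw":0.9},{"xyz":[-0.062,-0.31,0],"roll":60,"jaw":0.9},{"xyz":[-0.069,-0.345,0],"roll":70,"jaw":0.9},{"xyz":[-0.071,-0.358,0],"roll":80,"jaw":0.9}]'; python3 -m pendant '[{"xyz":[0,0,0.01],"roll":6,"jaw":0.9},{"xyz":[0,0,0.025],"roll":6,"jaw":0.9},{"xyz":[0,0,0.045],"roll":6,"jaw":0.9},{"xyz":[0,0,0.055],"roll":6,"jaw":0.9},{"xyz":[0,0,0.055],"roll":6,"jaw":0.9},{"xyz":[0,0,0.055],"roll":6,"jaw":0.9},{"xyz":[0,0,0.055],"roll":6,"jaw":0.9},{"xyz":[0,0,0.055],"roll":6,"jaw":0.9}]'; python3 to.py 493 50.2 26 -89
```

```text
time_s: 39.7
ee_pos: [491.9, 52.3, 105.1]
ee_rot: [179.9, 0.0, -83.2]
force: [0.5, -0.1, -0.1]
gripper_width: 24.6
time_s: 40.7
ee_pos: [493.3, 50.3, 51.0]
ee_rot: [-179.9, -0.0, -89.0]
force: [0.0, -0.3, -1.4]
gripper_width: 24.4
now [493.3  50.3  51. ] [-179.94   -0.    -89.  ] F [ 0.  -0.3 -1.4] w 24.4 t 40.7
[0.0001, 0.0003, 0.025] roll 0.0
```

```bash
python3 -m pendant '[{"xyz":[0,0,0.006],"roll":0,"jaw":0.9},{"xyz":[0,0,0.011],"roll":0,"jaw":0.9},{"xyz":[0,0,0.014],"roll":0,"jaw":0.9},{"xyz":[0,0,0.0165],"roll":0,"jaw":0.9},{"xyz":[0,0,0.0185],"roll":0,"jaw":0.9},{"xyz":[0,0,0.0205],"roll":0,"jaw":0.9},{"xyz":[0,0,0.0225],"roll":0,"jaw":0.9},{"xyz":[0,0,0.0225],"roll":0,"jaw":0.9}]'; python3 to.py 493 50.2 25.5 -89
```

```text
time_s: 41.7
ee_pos: [492.9, 50.3, 27.9]
ee_rot: [180.0, -0.0, -89.0]
force: [0.2, 0.0, -1.0]
gripper_width: 24.4
now [492.9  50.3  27.9] [ 1.7999e+02 -1.0000e-02 -8.9000e+01] F [ 0.2  0.  -1. ] w 24.4 t 41.7
[0.0001, -0.0001, 0.0024] roll -0.0
```

```bash
python3 -m pendant '[{"xyz":[0,0,0.001],"roll":0,"jaw":0.9},{"xyz":[0,0,0.002],"roll":0,"jaw":0.9},{"xyz":[0,0,0.0022],"roll":0,"jaw":0.9},{"xyz":[0,0,0.0022],"roll":0,"jaw":0.9},{"xyz":[0,0,0.0022],"roll":0,"jaw":0.9},{"xyz":[0,0,0.0022],"roll":0,"jaw":0.65},{"xyz":[0,0,0.0022],"roll":0,"jaw":0.55},{"xyz":[0,0,0.0022],"roll":0,"jaw":0.55}]';python3 -m pendant '[{"xyz":[0,0,-0.005],"roll":0,"jaw":0.55},{"xyz":[0,0,-0.02],"roll":0,"jaw":0.55},{"xyz":[0,0,-0.05],"roll":0,"jaw":0.55},{"xyz":[0,0,-0.08],"roll":0,"jaw":0.5},{"xyz":[0.03,0.01,-0.09],"roll":0,"jaw":0.45},{"xyz":[0.07,0.02,-0.09],"roll":0,"jaw":0.45},{"xyz":[0.11,0.03,-0.09],"roll":0,"jaw":0.45},{"xyz":[0.14,0.04,-0.09],"roll":0,"jaw":0.45}]'; python3 cups.py; python3 to.py 435.6 -300.4 75 -112
```

```text
time_s: 42.7
ee_pos: [492.9, 50.2, 25.6]
ee_rot: [180.0, -0.0, -89.0]
force: [-0.4, -0.9, -0.3]
gripper_width: 41.1
time_s: 43.7
ee_pos: [455.4, -91.9, 117.1]
ee_rot: [-179.9, -0.0, -89.0]
force: [0.2, -0.5, 0.5]
gripper_width: 50.1
y [ 435.6 -300.4] area 20 fin 155.5 depth 0.68
b [ 492.8 -233. ] area 16 fin 63.3 depth 0.48
now [454.2 -94.3 117. ] [-1.7997e+02 -1.6000e-01 -8.9080e+01] F [-0.2 -0.6  0.6] w 50.3 t 43.8
[0.2058, 0.0219, 0.042] roll 22.9
```

```bash
python3 -m pendant '[{"xyz":[0.03,0.003,0],"roll":3,"jaw":0.45},{"xyz":[0.07,0.007,0],"roll":6,"jaw":0.45},{"xyz":[0.11,0.011,0],"roll":10,"jaw":0.45},{"xyz":[0.15,0.015,0],"roll":15,"jaw":0.45},{"xyz":[0.18,0.019,0],"roll":20,"jaw":0.45},{"xyz":[0.20,0.021,0],"roll":23.4,"jaw":0.45},{"xyz":[0.205,0.022,0.01],"roll":23.4,"jaw":0.45},{"xyz":[0.205,0.022,0.02],"roll":23.4,"jaw":0.45}]'; python3 -m pendant '[{"xyz":[0,0,0.01],"roll":0,"jaw":0.45},{"xyz":[0,0,0.02],"roll":0,"jaw":0.45},{"xyz":[0,0,0.02],"roll":0,"jaw":0.45},{"xyz":[0,0,0.02],"roll":0,"jaw":0.45},{"xyz":[0,0,0.02],"roll":0,"jaw":0.45},{"xyz":[0,0,0.02],"roll":0,"jaw":0.45},{"xyz":[0,0,0.02],"roll":0,"jaw":0.45},{"xyz":[0,0,0.02],"roll":0,"jaw":0.45}]'; python3 to.py 435.6 -300.4 15 -112.5
```

```text
time_s: 44.75
ee_pos: [436.8, -295.0, 95.1]
ee_rot: [180.0, 0.0, -112.4]
force: [0.0, -1.1, -0.7]
gripper_width: 50.4
time_s: 45.75
ee_pos: [437.0, -295.8, 75.9]
ee_rot: [-180.0, -0.0, -112.4]
force: [0.0, -0.0, -0.3]
gripper_width: 50.0
now [ 437.  -295.8   75.9] [-179.99   -0.   -112.4 ] F [ 0.  -0.  -0.3] w 50.0 t 45.8
[0.0048, -0.0005, 0.0609] roll 0.1
```

```bash
python3 -m pendant '[{"xyz":[0.0048,-0.0005,0.01],"roll":0,"jaw":0.45},{"xyz":[0.0048,-0.0005,0.025],"roll":0,"jaw":0.45},{"xyz":[0.0048,-0.0005,0.045],"roll":0,"jaw":0.45},{"xyz":[0.0048,-0.0005,0.057],"roll":0,"jaw":0.45},{"xyz":[0.0048,-0.0005,0.06],"roll":0,"jaw":0.45},{"xyz":[0.0048,-0.0005,0.06],"roll":0,"jaw":0.6},{"xyz":[0.0048,-0.0005,0.06],"roll":0,"jaw":0.75},{"xyz":[0.0048,-0.0005,0.06],"roll":0,"jaw":0.9}]' 15; python3 -m pendant '[{"xyz":[0,0,0],"roll":0,"jaw":0.9},{"xyz":[0,0,0],"roll":0,"jaw":0.9},{"xyz":[0,0,0],"roll":0,"jaw":0.9},{"xyz":[0,0,-0.01],"roll":0,"jaw":0.9},{"xyz":[0,0,-0.03],"roll":0,"jaw":0.9},{"xyz":[0,0,-0.06],"roll":0,"jaw":0.9},{"xyz":[0,0,-0.08],"roll":0,"jaw":0.9},{"xyz":[0,0,-0.09],"roll":0,"jaw":0.9}]'; python3 to.py 494.2 -9.4 105 -89
```

```text
time_s: 46.75
ee_pos: [436.0, -300.7, 16.4]
ee_rot: [-179.9, -0.0, -112.4]
force: [0.5, -0.6, -0.0]
gripper_width: 24.4
time_s: 47.75
ee_pos: [435.8, -300.5, 107.0]
ee_rot: [-179.9, -0.0, -112.4]
force: [-0.7, -0.3, -1.0]
gripper_width: 24.9
now [ 435.8 -300.5  107. ] [-1.7993e+02 -2.0000e-02 -1.1240e+02] F [-0.7 -0.3 -1. ] w 24.9 t 47.8
[-0.2913, 0.057, 0.002] roll -23.4
```

```bash
python3 -m pendant '[{"xyz":[-0.03,0.006,0],"roll":-3,"jaw":0.9},{"xyz":[-0.07,0.014,0],"roll":-6,"jaw":0.9},{"xyz":[-0.115,0.022,0],"roll":-9,"jaw":0.9},{"xyz":[-0.165,0.032,0],"roll":-13,"jaw":0.9},{"xyz":[-0.21,0.041,0],"roll":-17,"jaw":0.9},{"xyz":[-0.25,0.049,0],"roll":-21,"jaw":0.9},{"xyz":[-0.28,0.055,0],"roll":-23.4,"jaw":0.9},{"xyz":[-0.2913,0.057,0],"roll":-23.4,"jaw":0.9}]'; python3 -m pendant '[{"xyz":[0,0,0.01],"roll":0,"jaw":0.9},{"xyz":[0,0,0.025],"roll":0,"jaw":0.9},{"xyz":[0,0,0.045],"roll":0,"jaw":0.9},{"xyz":[0,0,0.055],"roll":0,"jaw":0.9},{"xyz":[0,0,0.055],"roll":0,"jaw":0.9},{"xyz":[0,0,0.055],"roll":0,"jaw":0.9},{"xyz":[0,0,0.055],"roll":0,"jaw":0.9},{"xyz":[0,0,0.055],"roll":0,"jaw":0.9}]'; python3 to.py 494.2 -9.4 26 -89
```

```text
time_s: 48.75
ee_pos: [493.6, -7.9, 105.4]
ee_rot: [179.9, -0.0, -88.9]
force: [0.2, 0.2, -0.6]
gripper_width: 24.8
time_s: 49.75
ee_pos: [494.3, -9.4, 51.3]
ee_rot: [-179.9, -0.0, -89.0]
force: [-0.0, 0.6, -0.3]
gripper_width: 24.4
now [494.3  -9.4  51.3] [-1.7994e+02 -1.0000e-02 -8.9000e+01] F [-0.   0.6 -0.3] w 24.4 t 49.8
[0.0, 0.0001, 0.0253] roll 0.0
```

```bash
python3 -m pendant '[{"xyz":[0,0,0.006],"roll":0,"jaw":0.9},{"xyz":[0,0,0.011],"roll":0,"jaw":0.9},{"xyz":[0,0,0.014],"roll":0,"jaw":0.9},{"xyz":[0,0,0.0165],"roll":0,"jaw":0.9},{"xyz":[0,0,0.0185],"roll":0,"jaw":0.9},{"xyz":[0,0,0.0205],"roll":0,"jaw":0.9},{"xyz":[0,0,0.0228],"roll":0,"jaw":0.9},{"xyz":[0,0,0.0228],"roll":0,"jaw":0.9}]'; python3 to.py 494.2 -9.4 25.7 -89
```

```text
time_s: 50.75
ee_pos: [493.8, -9.3, 27.9]
ee_rot: [180.0, -0.0, -89.0]
force: [-0.2, -0.1, -1.3]
gripper_width: 24.7
now [493.8  -9.3  27.9] [179.98  -0.   -89.  ] F [-0.2 -0.1 -1.3] w 24.7 t 50.8
[0.0001, -0.0004, 0.0022] roll 0.0
```

Release, then get out of the way (towards the robot and to the right) and look at all four.

```bash
python3 -m pendant '[{"xyz":[0,0,0.001],"roll":0,"jaw":0.9},{"xyz":[0,0,0.002],"roll":0,"jaw":0.9},{"xyz":[0,0,0.0022],"roll":0,"jaw":0.9},{"xyz":[0,0,0.0022],"roll":0,"jaw":0.9},{"xyz":[0,0,0.0022],"roll":0,"jaw":0.9},{"xyz":[0,0,0.0022],"roll":0,"jaw":0.65},{"xyz":[0,0,0.0022],"roll":0,"jaw":0.55},{"xyz":[0,0,0.0022],"roll":0,"jaw":0.55}]';python3 -m pendant '[{"xyz":[0,0,-0.005],"roll":0,"jaw":0.55},{"xyz":[0,0,-0.02],"roll":0,"jaw":0.55},{"xyz":[0,0,-0.05],"roll":0,"jaw":0.55},{"xyz":[0,0,-0.08],"roll":0,"jaw":0.5},{"xyz":[0.03,0.01,-0.09],"roll":0,"jaw":0.45},{"xyz":[0.08,0.02,-0.09],"roll":0,"jaw":0.45},{"xyz":[0.13,0.03,-0.09],"roll":0,"jaw":0.45},{"xyz":[0.18,0.05,-0.09],"roll":0,"jaw":0.45}]'; python3 -c "
from cups import *
p,d=env.grab_frame('top'); cups(p,10,(240,190,330,235)); print(proj('top',(463,384,45)))
a=rectify(p,'top',420,560,-50,210,40,3)
q,_=env.grab_frame('scene');u,v=proj('scene',(480,80,30)).astype(int)
b=cv2.resize(q[v-30:v+30,u-55:u+55],None,fx=7,fy=7,interpolation=cv2.INTER_CUBIC)[:,:780]
u,v=proj('top',(463,384,45)).astype(int);c=cv2.resize(p[v-30:v+30,u-30:u+30],(150,150),interpolation=cv2.INTER_CUBIC)
im=np.zeros((600,800,3),np.uint8);im[:180,:600]=cv2.resize(a,(600,323))[80:260];b=cv2.resize(b,(770,420));im[180:600,:770]=b;im[:150,620:770]=c
cv2.imwrite('pics/placed.png',im)"
```

```text
time_s: 51.75
ee_pos: [493.9, -9.3, 25.7]
ee_rot: [180.0, -0.0, -89.0]
force: [0.1, 0.1, 0.5]
gripper_width: 40.6
time_s: 52.75
ee_pos: [447.5, -192.0, 117.2]
ee_rot: [-179.8, -0.1, -89.0]
force: [0.2, -0.2, 0.1]
gripper_width: 50.2
r [494.7  50.6] area 20 fin -176.2 depth 0.76
g [493.6 110.5] area 17 fin -179.2 depth 0.76
y [494.   -9.1] area 21 fin -173.2 depth 0.77
b [490.5 170.3] area 18 fin -174.0 depth 0.73
[174.66204102 226.92797417]
```

View pics/placed.png

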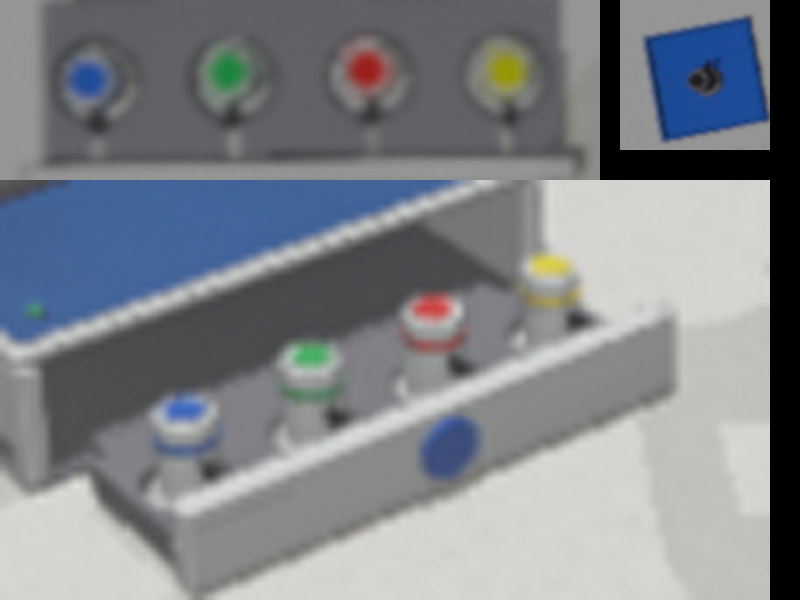

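All four cups stand in their wells with the fins towards the robot, and the grey cup stands in the return tray. In the top strip the fins look 2–6° right of exact, which may be a shadow, so I'll cross-check with both cameras.

```bash
python3 - <<'E'
from h import *
u0,v0=proj('scene',(480,80,30)).astype(int)
f=lambda x,y,z:ray('scene',(x+.5)/7-.5+u0-55,(y-179.5)/7-.5+v0-30,z)
for n,l,t in(('b',(184,410),(217,470)),('g',(310,356),(347,417)),('r',(432,308),(470,368)),('y',(548,267),(590,320))):
    c=f(*l,52);q=f(*t,32);d=(q-c)[:2];print(n,c[:2].round(1),q[:2].round(1),np.hypot(*d).round(1),np.degrees(np.arctan2(d[1],d[0])).round(1))
p,_=env.grab_frame('top');s=4
for n,c in dict(b=(490.5,170.3),g=(493.6,110.5),r=(494.7,50.6),y=(494,-9.1)).items():
    r=cv2.cvtColor(rectify(p,'top',c[0]-30,c[0]-10,c[1]-15,c[1]+15,34,s),cv2.COLOR_BGR2GRAY).astype(float)
    out=[]
    for rad in(16,18,20,22,23):
        row=r[int((rad-10)*s)];w=np.clip(np.median(row)*.85-row,0,None);y=15-((w*np.arange(len(row))).sum()/max(w.sum(),1e-6)+.5)/s
        out.append((rad,round(y,1),int(row.min())))
    print(n,out)
E
```

```text
b [491.3 168. ] [474.3 164.9] 17.3 -169.8
g [495.2 107.7] [475.3 104.3] 20.2 -170.1
r [496.3  47.9] [475.6  44.2] 21.1 -169.9
y [494.4  -9.8] [476.  -17.8] 20.0 -156.6
b [(16, np.float64(-1.7), 57), (18, np.float64(-1.6), 51), (20, np.float64(-1.8), 52), (22, np.float64(-1.9), 69), (23, np.float64(14.9), 82)]
g [(16, np.float64(-0.8), 66), (18, np.float64(-0.9), 56), (20, np.float64(-0.6), 51), (22, np.float64(0.5), 64), (23, np.float64(1.5), 74)]
r [(16, np.float64(-1.7), 64), (18, np.float64(-1.5), 55), (20, np.float64(-0.8), 56), (22, np.float64(-0.2), 68), (23, np.float64(0.8), 79)]
y [(16, np.float64(-2.4), 70), (18, np.float64(-2.4), 57), (20, np.float64(-2.3), 56), (22, np.float64(-2.7), 71), (23, np.float64(-3.1), 79)]
```

Yellow is consistently the worst, about 5–6° off in both views; the others are within about 3°. I'll regrip yellow and turn it by 5.5°.

```bash
python3 to.py 494 -9.2 85 -89
```

```text
now [ 446.6 -192.1  116.9] [-1.7993e+02 -3.0000e-02 -8.9260e+01] F [-0.2 -0.2  0.3] w 50.0 t 52.9
[-0.1822, -0.0498, 0.0319] roll -0.3
```

```bash
python3 -m pendant '[{"xyz":[-0.04,-0.011,0],"roll":0,"jaw":0.52},{"xyz":[-0.09,-0.025,0],"roll":0,"jaw":0.52},{"xyz":[-0.14,-0.038,0],"roll":0,"jaw":0.52},{"xyz":[-0.17,-0.047,0.01],"roll":0,"jaw":0.52},{"xyz":[-0.182,-0.05,0.03],"roll":0,"jaw":0.52},{"xyz":[-0.182,-0.05,0.032],"roll":0,"jaw":0.52},{"xyz":[-0.182,-0.05,0.032],"roll":0,"jaw":0.52},{"xyz":[-0.182,-0.05,0.032],"roll":0,"jaw":0.52}]'; python3 to.py 494 -9.2 26 -89
```

```text
time_s: 53.9
ee_pos: [494.4, -7.7, 84.7]
ee_rot: [-179.9, -0.0, -89.0]
force: [0.1, -0.1, -0.7]
gripper_width: 43.8
now [494.4  -7.7  84.7] [-1.7991e+02 -1.0000e-02 -8.9040e+01] F [ 0.1 -0.1 -0.7] w 43.8 t 53.9
[0.0015, 0.0004, 0.0587] roll -0.0
```

```bash
python3 -m pendant '[{"xyz":[0.0015,0.0004,0.01],"roll":0,"jaw":0.52},{"xyz":[0.0015,0.0004,0.025],"roll":0,"jaw":0.52},{"xyz":[0.0015,0.0004,0.045],"roll":0,"jaw":0.52},{"xyz":[0.0015,0.0004,0.055],"roll":0,"jaw":0.52},{"xyz":[0.0015,0.0004,0.058],"roll":0,"jaw":0.52},{"xyz":[0.0015,0.0004,0.058],"roll":0,"jaw":0.65},{"xyz":[0.0015,0.0004,0.058],"roll":0,"jaw":0.9},{"xyz":[0.0015,0.0004,0.058],"roll":0,"jaw":0.9}]'; python3 -m pendant '[{"xyz":[0,0,0],"roll":0,"jaw":0.9},{"xyz":[0,0,-0.001],"roll":1,"jaw":0.9},{"xyz":[0,0,-0.001],"roll":3,"jaw":0.9},{"xyz":[0,0,-0.001],"roll":5.5,"jaw":0.9},{"xyz":[0,0,-0.001],"roll":5.5,"jaw":0.9},{"xyz":[0,0,0],"roll":5.5,"jaw":0.9},{"xyz":[0,0,0],"roll":5.5,"jaw":0.9},{"xyz":[0,0,0],"roll":5.5,"jaw":0.9}]';python3 -m pendant '[{"xyz":[0,0,0],"roll":0,"jaw":0.65},{"xyz":[0,0,0],"roll":0,"jaw":0.55},{"xyz":[0,0,0],"roll":0,"jaw":0.55},{"xyz":[0,0,-0.01],"roll":0,"jaw":0.55},{"xyz":[0,0,-0.03],"roll":0,"jaw":0.55},{"xyz":[0,0,-0.06],"roll":0,"jaw":0.55},{"xyz":[0,0,-0.09],"roll":0,"jaw":0.55},{"xyz":[0.04,0,-0.09],"roll":0,"jaw":0.55}]';python3 -m pendant '[{"xyz":[0.04,0.02,0],"roll":-5.5,"jaw":0.7},{"xyz":[0.08,0.04,0],"roll":-5.5,"jaw":1},{"xyz":[0.12,0.06,0],"roll":-5.5,"jaw":1},{"xyz":[0.12,0.07,0],"roll":-5.5,"jaw":1},{"xyz":[0.12,0.07,0],"roll":-5.5,"jaw":1},{"xyz":[0.12,0.07,0],"roll":-5.5,"jaw":1},{"xyz":[0.12,0.07,0],"roll":-5.5,"jaw":1},{"xyz":[0.12,0.07,0],"roll":-5.5,"jaw":1}]'; python3 -c "
from cups import *
p,d=env.grab_frame('top'); cups(p,10,(240,190,330,235));cups(p)
a=rectify(p,'top',420,560,-50,210,36,3);cv2.imwrite('pics/placed2.png',a)
"; python3 to.py 385 80.5 115 -89
```

```text
time_s: 54.9
ee_pos: [494.0, -8.9, 26.4]
ee_rot: [-179.9, -0.0, -89.0]
force: [1.0, -0.8, 0.7]
gripper_width: 24.4
time_s: 55.9
ee_pos: [493.5, -8.9, 26.3]
ee_rot: [-180.0, -0.0, -94.5]
force: [-1.7, 0.7, 5.2]
gripper_width: 24.6
time_s: 56.9
ee_pos: [492.7, -48.0, 119.0]
ee_rot: [-179.6, 0.0, -94.3]
force: [0.2, -0.8, 0.1]
gripper_width: 40.9
time_s: 57.9
ee_pos: [411.6, -162.4, 115.8]
ee_rot: [-180.0, -0.0, -88.9]
force: [-0.3, -0.7, -0.6]
gripper_width: 0.4
r [494.7  50.6] area 20 fin -176.1 depth 0.75
g [493.6 110.5] area 17 fin -178.7 depth 0.76
y [493.5  -8.4] area 21 fin -178.4 depth 0.81
b [490.4 170.3] area 18 fin -173.9 depth 0.73
b [ 493.4 -227.9] area 38 fin -175.8 depth 0.74
now [ 411.5 -162.5  115.8] [180.    -0.   -88.95] F [0.1 0.5 0.2] w 0.4 t 58.0
[-0.2434, 0.0221, 0.0008] roll 0.0
```

View pics/placed2.png

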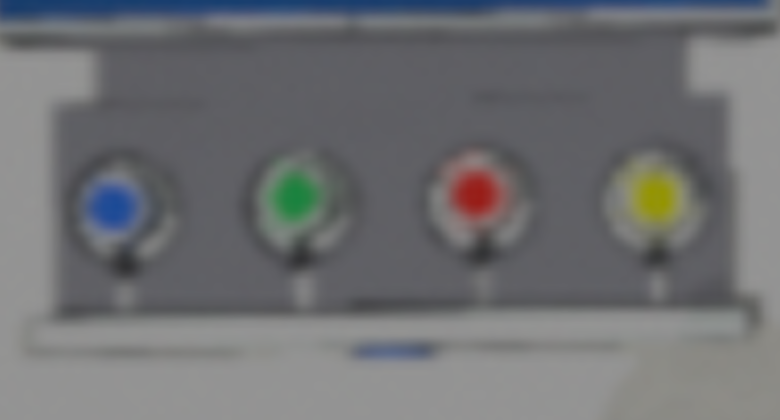

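```bash
python3 -m pendant '[{"xyz":[-0.03,0.003,0],"roll":0,"jaw":1},{"xyz":[-0.08,0.008,0],"roll":0,"jaw":1},{"xyz":[-0.13,0.013,0],"roll":0,"jaw":1},{"xyz":[-0.18,0.018,0],"roll":0,"jaw":1},{"xyz":[-0.22,0.021,0],"roll":0,"jaw":1},{"xyz":[-0.243,0.022,0.02],"roll":0,"jaw":1},{"xyz":[-0.243,0.022,0.06],"roll":0,"jaw":1},{"xyz":[-0.243,0.022,0.095],"roll":0,"jaw":1}]'; python3 to.py 420 80 13.5 -89; python3 -c "
from h import *
p,d=env.grab_frame('top');c=cam('top');T=c['cam_to_world'];K=c['camera_matrix']
for q in((490.5,170.3),(493.6,110.5),(494.7,50.6),(493.5,-8.4)):
    u,v=proj('top',(*q,52)).round().astype(int);z=d[v,u]; print((T@np.array([(u-K[0,2])/K[0,0]*z,-(v-K[1,2])/K[1,1]*z,-z,1]))[:3].round(1))
"
```

```text
time_s: 58.95
ee_pos: [385.2, 80.4, 20.0]
ee_rot: [-179.9, 0.0, -88.9]
force: [-0.2, -0.0, 0.2]
gripper_width: 0.3
now [385.2  80.4  20. ] [-179.94    0.    -88.92] F [-0.2 -0.   0.2] w 0.3 t 59.0
[0.001, -0.0348, 0.0065] roll 0.1
[491.7 171.2  52.3]
[494.2 111.2  52.7]
[494.   51.3  50.1]
[493.7  -8.8  51.1]
```

The lids are at z = 50–53 mm, so all four cups are on the well floors (52 expected). Pressing the tray in.

```bash
python3 -m pendant '[{"xyz":[0,-0.006,0.0065],"roll":0,"jaw":1},{"xyz":[0,-0.012,0.0065],"roll":0,"jaw":1},{"xyz":[0,-0.018,0.0065],"roll":0,"jaw":1},{"xyz":[0,-0.024,0.0065],"roll":0,"jaw":1},{"xyz":[0,-0.029,0.0065],"roll":0,"jaw":1},{"xyz":[0,-0.033,0.0065],"roll":0,"jaw":1},{"xyz":[0,-0.036,0.0065],"roll":0,"jaw":1},{"xyz":[0,-0.038,0.0065],"roll":0,"jaw":1}]'; python3 -m pendant '[{"xyz":[0,-0.002,0],"roll":0,"jaw":1},{"xyz":[0,-0.004,0],"roll":0,"jaw":1},{"xyz":[0,-0.007,0],"roll":0,"jaw":1},{"xyz":[0,-0.01,0],"roll":0,"jaw":1},{"xyz":[0,-0.013,0],"roll":0,"jaw":1},{"xyz":[0,-0.016,0],"roll":0,"jaw":1},{"xyz":[0,-0.019,0],"roll":0,"jaw":1},{"xyz":[0,-0.022,0],"roll":0,"jaw":1}]'; python3 -m pendant '[{"xyz":[0,-0.003,0],"roll":0,"jaw":1},{"xyz":[0,-0.006,0],"roll":0,"jaw":1},{"xyz":[0,-0.009,0],"roll":0,"jaw":1},{"xyz":[0,-0.012,0],"roll":0,"jaw":1},{"xyz":[0,-0.015,0],"roll":0,"jaw":1},{"xyz":[0,-0.018,0],"roll":0,"jaw":1},{"xyz":[0,-0.021,0],"roll":0,"jaw":1},{"xyz":[0,-0.024,0],"roll":0,"jaw":1}]'
```

```text
time_s: 60.0
ee_pos: [423.0, 80.4, 14.3]
ee_rot: [180.0, -0.0, -89.0]
force: [-0.1, 0.4, -0.8]
gripper_width: 0.5
time_s: 61.0
ee_pos: [444.8, 80.7, 14.1]
ee_rot: [180.0, -0.0, -89.0]
force: [-3.2, -0.8, -1.9]
gripper_width: 0.5
time_s: 62.0
ee_pos: [469.0, 81.1, 14.2]
ee_rot: [180.0, -0.0, -89.0]
force: [-4.7, -0.6, -4.4]
gripper_width: 0.4
```

Now to about 498, then 1 cm/s to the stop.

```bash
python3 -m pendant '[{"xyz":[0,-0.003,0],"roll":0,"jaw":1},{"xyz":[0,-0.006,0],"roll":0,"jaw":1},{"xyz":[0,-0.009,0],"roll":0,"jaw":1},{"xyz":[0,-0.012,0],"roll":0,"jaw":1},{"xyz":[0,-0.015,0],"roll":0,"jaw":1},{"xyz":[0,-0.018,0],"roll":0,"jaw":1},{"xyz":[0,-0.021,0],"roll":0,"jaw":1},{"xyz":[0,-0.023,0],"roll":0,"jaw":1}]'; python3 -m pendant '[{"xyz":[0,-0.0015,0],"roll":0,"jaw":1},{"xyz":[0,-0.003,0],"roll":0,"jaw":1},{"xyz":[0,-0.0045,0],"roll":0,"jaw":1},{"xyz":[0,-0.006,0],"roll":0,"jaw":1},{"xyz":[0,-0.0075,0],"roll":0,"jaw":1},{"xyz":[0,-0.009,0],"roll":0,"jaw":1},{"xyz":[0,-0.01,0],"roll":0,"jaw":1},{"xyz":[0,-0.011,0],"roll":0,"jaw":1}]'; python3 -m pendant '[{"xyz":[0,-0.0013,0],"roll":0,"jaw":1},{"xyz":[0,-0.0026,0],"roll":0,"jaw":1},{"xyz":[0,-0.0039,0],"roll":0,"jaw":1},{"xyz":[0,-0.0052,0],"roll":0,"jaw":1},{"xyz":[0,-0.0065,0],"roll":0,"jaw":1},{"xyz":[0,-0.0078,0],"roll":0,"jaw":1},{"xyz":[0,-0.009,0],"roll":0,"jaw":1},{"xyz":[0,-0.010,0],"roll":0,"jaw":1}]'; python3 to.py 516.2 81 14 -89
```

```text
time_s: 63.0
ee_pos: [492.3, 81.6, 14.4]
ee_rot: [-180.0, -0.0, -89.0]
force: [-4.8, -0.9, -2.2]
gripper_width: 0.4
time_s: 64.0
ee_pos: [503.0, 81.7, 14.4]
ee_rot: [-180.0, -0.0, -89.0]
force: [-4.3, -1.3, -2.1]
gripper_width: 0.2
time_s: 65.0
ee_pos: [512.8, 81.9, 14.4]
ee_rot: [180.0, -0.0, -89.0]
force: [-5.3, -0.7, 0.4]
gripper_width: 0.3
now [512.8  81.9  14.4] [ 1.7997e+02 -1.0000e-02 -8.9000e+01] F [-5.3 -0.7  0.4] w 0.3 t 65.0
[0.001, -0.0034, 0.0004] roll -0.0
```

```bash
python3 -m pendant '[{"xyz":[0,-0.0012,0],"roll":0,"jaw":1},{"xyz":[0,-0.0024,0],"roll":0,"jaw":1},{"xyz":[0,-0.0034,0],"roll":0,"jaw":1},{"xyz":[0,-0.004,0],"roll":0,"jaw":1},{"xyz":[0,-0.0045,0],"roll":0,"jaw":1},{"xyz":[0,-0.005,0],"roll":0,"jaw":1},{"xyz":[0,-0.005,0],"roll":0,"jaw":1},{"xyz":[0,-0.005,0],"roll":0,"jaw":1}]'; python3 -m pendant '[{"xyz":[0,-0.0005,0],"roll":0,"jaw":1},{"xyz":[0,-0.001,0],"roll":0,"jaw":1},{"xyz":[0,-0.0013,0],"roll":0,"jaw":1},{"xyz":[0,-0.0013,0],"roll":0,"jaw":1},{"xyz":[0,-0.0013,0],"roll":0,"jaw":1},{"xyz":[0,-0.0013,0],"roll":0,"jaw":1},{"xyz":[0,-0.0013,0],"roll":0,"jaw":1},{"xyz":[0,-0.0013,0],"roll":0,"jaw":1}]'
```

```text
time_s: 66.0
ee_pos: [516.2, 82.0, 14.4]
ee_rot: [179.8, -0.0, -89.0]
force: [-8.5, -0.3, 3.5]
gripper_width: 0.2
time_s: 67.0
ee_pos: [516.1, 82.0, 14.4]
ee_rot: [179.6, -0.0, -89.0]
force: [-10.6, -0.1, 5.8]
gripper_width: 0.7
```

At the stop (516.1, the same as before) with about 11 N. Releasing, gently at first so the tray comes back slowly, then backing off and clearing the view.

```bash
python3 -m pendant '[{"xyz":[0,0.004,0],"roll":0,"jaw":1},{"xyz":[0,0.009,0],"roll":0,"jaw":1},{"xyz":[0,0.015,0],"roll":0,"jaw":1},{"xyz":[0,0.022,0],"roll":0,"jaw":1},{"xyz":[0,0.035,0],"roll":0,"jaw":1},{"xyz":[0,0.06,0],"roll":0,"jaw":1},{"xyz":[0,0.09,0],"roll":0,"jaw":1},{"xyz":[0,0.12,0],"roll":0,"jaw":1}]';python3 -m pendant '[{"xyz":[0,0,-0.04],"roll":0,"jaw":1},{"xyz":[0,0,-0.09],"roll":0,"jaw":1},{"xyz":[0.04,-0.01,-0.12],"roll":0,"jaw":1},{"xyz":[0.09,-0.02,-0.14],"roll":0,"jaw":1},{"xyz":[0.14,-0.03,-0.14],"roll":0,"jaw":1},{"xyz":[0.19,-0.04,-0.14],"roll":0,"jaw":1},{"xyz":[0.24,-0.05,-0.14],"roll":0,"jaw":1},{"xyz":[0.26,-0.05,-0.14],"roll":0,"jaw":1}]'; python3 -c "
from h import *
p,d=env.grab_frame('top')
q,_=env.grab_frame('scene');u,v=proj('scene',(500,80,30)).astype(int)
a=cv2.resize(p[130:255,150:480],None,fx=2.4,fy=2.4,interpolation=cv2.INTER_CUBIC)
b=cv2.resize(q[v-35:v+35,u-60:u+60],None,fx=4,fy=4,interpolation=cv2.INTER_CUBIC)
im=np.zeros((600,800,3),np.uint8);im[:300,:792]=a;im[310:590,:480]=b
cv2.imwrite('pics/end.png',im)"
```

```text
time_s: 68.0
ee_pos: [398.8, 80.1, 14.7]
ee_rot: [-179.9, 0.0, -89.0]
force: [-0.3, -0.0, -0.2]
gripper_width: 0.3
time_s: 69.0
ee_pos: [454.7, -181.7, 154.7]
ee_rot: [-179.8, -0.1, -89.1]
force: [-0.4, 0.6, -0.2]
gripper_width: 0.5
```

View pics/end.png

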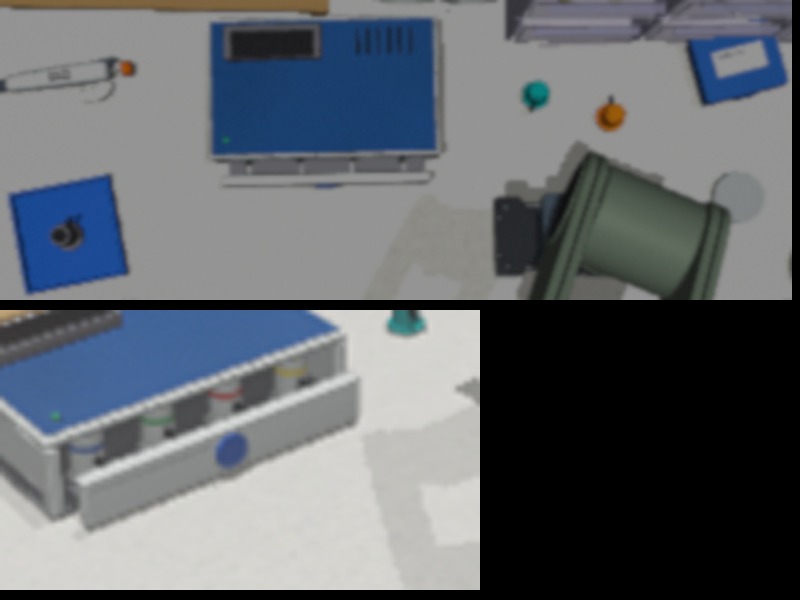

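The tray is latched home with its panel at (325,180), as at the start. All four cups can be seen upright inside, the grey cup stands in the return tray, and the robot touches nothing. Handing in.

```bash
python3 -c "
from workcell import env
print(env.job_done())"
```

```text
the job is handed in; nothing more can be done
None
```

The job is done and handed in at about 69 s of the 210 s allowed. I used 12 pictures.

- **Tray out:** I pressed the tray to its stop with about 11 N, and it unlatched and sprang fully out.
- **Spent cup:** it was in well 2, and it now stands upright in the blue return tray.
- **Calibrator cups:** blue, green, red and yellow stand in wells 1 to 4 in that order. I put yellow in slightly turned, so I regripped it and turned it 5.5°.
- **Tray in:** I pressed it to the same stop (10.6 N) and let go slowly. It stayed latched home.

**Last checks:**
- With the tray still out, the lids measured 50–53 mm high against 52 expected, so all four cups are on the well floors.
- With the tray home, the scene picture shows all four cups upright inside it.
- The arm was clear of everything.
- I did not touch the petri dish or the eraser. In the last picture the dish stands beside the arm. The arm hid the eraser there, but an earlier reading had it where it started.

**Fin directions:** the readings disagreed by a few degrees. The last top-camera fit put green and yellow within about 1° of their lines, red about 3° off and blue about 5° off. For blue, working from its pose at the grasp gave about 1°. I left red and blue as they were.

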